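# Peel a fresh sample tray off its stack and show it to the reader

## Task

A fresh sample tray is needed, but the vial is parked in the top tray of the stack: first take the vial out and stand it upright on the small raised stand. Then peel the top tray off the stack it sticks in by its lug, raising the lug corner first while the opposite corner still lies down on the stack, and finish holding the tray by the lug, level and still, centred above the window of the label reader and well above the vial's height (about 20 cm above the bench). The program ends while still holding it there; the vial stays standing on its stand, and the beaker, marker and tape roll are left where they are.

Things in the scene. Friction and masses are not known exactly. Their poses are not given: they have to be found in the camera images.
- top_tray: Loose white top tray, 60 g: well 94 x 70 mm outside, flange 120 x 96 mm, one lug on a corner. Origin: centre of the well's underside; x along 120, y along 96, z up. Inner floor 3, flange top 20, lug top 46 mm above origin. Nested 13 mm deep, 3 mm play, origin 31 mm over bench. It sticks: the lug corner comes up at about 7 N, straight up takes about 11 N; each end comes free after rising 5 mm.
- lug (a point): Middle of the tray's only lug, at (-46, +37, +33) mm in the tray's frame: a white upright block 12 mm thick, 24 mm long, 26 mm tall (13 mm above and below this point), standing on the flange. Its length lies along the line from the tray's centre to this corner, so the fingers close across that line.
- lug_corner (a point): Corner of the top tray's flange beside the lug, on the underside of the flange, at (-60, +48, +17) mm in the tray's frame.
- far_corner (a point): Corner of the top tray's flange diagonally across from the lug, on the underside of the flange, at (+60, -48, +17) mm in the tray's frame.
- stack: Grey holder plate (136 x 112 x 8 mm) fixed to the bench, the lower nested trays fixed in it. Origin: centre of its underside; axes as the top tray's. Its uppermost fixed flange is 44 mm above the bench, the top tray's flange top 51 mm. Four grey sprung clips 14 mm wide stand at the two short sides, 28 mm either side of the middle, 53 mm tall; they pinch the top tray's flange and make it stick.
- vial: Round white vial with a screw cap, 27 mm in diameter and 62 mm tall, 40 g, standing loose in the top tray; origin at the centre of its underside, z up.
- vial_stand: Small turned aluminium pedestal fixed to the bench, 50 mm tall, with a flat round top 40 mm in diameter, no rim, and a foot 56 mm in diameter. Origin at the centre of its underside.
- stand_top (a point): Centre of the stand's flat top, 50 mm above the bench.
- reader: Label reader fixed to the bench: a low grey box 60 x 60 x 26 mm with a dark square window on top. Origin at the centre of its underside. Right of the reader and stand (6 to 12 cm away) is a drawer box 21 cm tall with things on top up to 28 cm: come in over it high.
- window (a point): Centre of the reader's window, on top of the reader, 25.5 mm above the bench.
- beaker: Empty clear beaker, 55 mm in diameter, 71 mm tall, standing at the back; origin at the centre of its underside. To be left alone.
- marker: Marker pen lying on the bench, 131 mm long and 17 mm high; origin under its middle. To be left alone.
- tape_roll: Roll of tape lying flat at the front of the bench, 58 mm in diameter, 19 mm high; origin at the centre of its underside. To be left alone.
There are look-alikes about, which are no part of the job. Leave any turquoise look-alike of the vial alone.

How it is judged:
By the outcome, as a careful person would: the job done as asked, in the order asked, and still so for the second after the job is handed in, while the arm keeps its last pose, push and grip.
It also fails if it takes over 54 s, if anything falls off the work surface, if the arm or the gripper's body presses on something with over 40 N, if the wrist force passes 120 N, or if a joint passes its speed limit or range.

## Robot

A 6-joint arm with a two-finger parallel gripper is mounted at the origin on a cart in front of the work surface, level with it; the furniture and walls round the work are solid. World frame = base frame: x ahead of the robot, y to its left, z up, the work surface at z = 0. Lengths are in mm, angles in rad, forces in N, time in s.
With the tool pointing down it reaches from about 300 to 775 mm from the base axis. Payload 14.6 kg.
Tool frame: the origin (TCP) lies between the finger pads; the fingertips stand 22 mm ahead of it and the grasp point (between the pads) lies 3 mm ahead of it (manip.tcp_to_tips is the distance from the TCP to the fingertips, in mm); y points along the fingers, z is the direction in which the jaws open and shut, and the axes are right-handed (so a half turn about y gives the same grasp; the last joint's range is limited). The gripper opens to 94 mm and grips with 3 to 60 N. Pads are 16 mm wide; open, the fingers measure 119 mm over their backs; the gripper's body (75 mm by 177 mm) begins 78 mm behind the grasp point.
Start: joints at [-1.343, 0.3, 1.521, -0, 1.321, -0.067], TCP at [159.795, -526.265, 227.446] pointing down, gripper open.
Joint ranges: [-3.03, 3.03], [-0.79, 2.21], [0.23, 2.52], [-1.04, 4.18], [0, 3.07], [-2.55, 2.55]. Speed limits (rad/s): [2.22, 2.22, 2.57, 3.14, 3.14, 3.14].

## Interface

Orientations are given as [roll, pitch, yaw] about the fixed x, y, z axes, in that order (R = Rz(yaw) Ry(pitch) Rx(roll)).
In Python, from cell import manip gives the robot as it stands.
- The arm moves only by the shell command python3 -m jog 'ROWS' [OPENING] [FORCE]. ROWS is JSON, one flat list of numbers, 6 for each row, row after row: the shift along the tool's x, y, z in mm, then the turn, a rotation vector about the tool's x, y, z in degrees. A call has 1 to 10 rows; each row is the pose to reach, as a shift and turn from the pose commanded when the call began, along the tool's axes at that moment; what a row does not reach only later rows make up. A row lasts 1/12 s, in which the tool goes at most 41.7 mm and 7.16 degrees, less where a joint would pass 70% of its speed; a pose out of reach is approached as far as the arm can. A call with a gripper value outside its range is refused whole. OPENING is the finger opening in mm, from 0 to 94, set as the call begins (- or left out, the last holds). The fingers move at their own pace and stop on an object; FORCE is the grip in N (left out, the last holds). Time passes only in rows, so rows that repeat a pose let the fingers close. It gives the time, the measured TCP pose, the force and the opening at its end, in the units of the state.
- manip.read_state(): the state, without advancing time (a new reading comes with each control period).
- manip.camera(name): name is "scene" or "top"; returns a dict with "img" (420x560x3 uint8, red, green, blue), "intrinsics" (3x3 intrinsics, pixels), "origin" and "orientation" of the camera in the world. Camera axes: x right, y down, z forward; pixel columns grow to the right and rows downward; lengths in mm; the calibration is good to about 2 mm. A picture is of the moment at which its call begins. There is no depth.
- manip.sign_off(): hands the job in, once; it reports no verdict.
Trained networks look in a picture, given as the dict that the camera call returned (one of the last four; its "shot" number tells which), for a name from the list of things; names that differ only in an ending like _2 or _b are one class to them, and where a whole thing is asked for, a point or a joint stands for the part that bears it (a point fixed in the world has none). Each returns a list of dicts, best first, with "score" (0 to 1); they miss things now and then, are a little off and sometimes report something else, mostly with a low value. They report only what shows in the picture. A call takes as long as a camera call. They do not tell look-alikes from the thing itself.
- manip.masks_of(thing, picture): "pixels" (420x560 bool, what is visible of it) and "xy" ([column, row] in pixels, amid what is visible of it).
- manip.tip_of(thing, picture): "xy" ([column, row] in pixels: a listed point, or the origin of a listed thing).
The state is a dict: "clock": time; "joints": joint angles; "qd": joint speeds; "effort": joint torques, N m; "eef_pos": TCP position; "eef_rot": TCP orientation; "wrist_force": force on the tool from outside, world axes, zero at the start; "moment": the same for the moment, N m; "finger_gap": finger opening in mm.
Only numpy, scipy, OpenCV 4.12 (cv2) and the standard library are available. Lean on these libraries where they do the work, as an engineer would, in place of code of your own. Each camera call takes 0.05 s, during which the arm holds its last target.

## Working session

There is one attempt and no reset: what is moved stays moved. The work goes in short steps, Python scripts to look and compute and a shell command to move; the robot and the scene stay as the last step left them, time stands still between calls to the robot, and variables do not carry over. Pictures are saved under pics/ and viewed, and the job is handed in when it is done.

```bash
ls; mkdir -p pics
python3 - <<'E'
from cell import manip
import cv2
for n in ["scene","top"]:
    p=manip.camera(n)
    cv2.imwrite(f"pics/{n}0.png",p["img"][:,:,::-1])
    print(n,p["intrinsics"],p["origin"],p["orientation"],p["shot"])
    for t in ["top_tray","lug","lug_corner","far_corner","stack","vial","vial_stand","stand_top","reader","window","beaker","marker","tape_roll"]:
        print(t,[([round(float(v)) for v in d["xy"]],round(d["score"],2)) for d in manip.tip_of(t,p)])
print(manip.read_state())
E
```

```text
pics
scene [[542.39186892   0.         282.46132547]
 [  0.         542.39186892 196.64035656]
 [  0.           0.           1.        ]] [-107.09320877  424.51551514  844.33207929] [-2.35488272 -0.00621871 -2.02665112] 1
top_tray [([219, 223], 0.87)]
lug [([198, 228], 0.7)]
lug_corner [([195, 241], 0.68)]
far_corner [([240, 195], 0.71)]
stack [([221, 232], 0.6)]
vial [([246, 285], 0.91), ([226, 212], 0.84), ([238, 194], 0.74)]
vial_stand [([287, 195], 0.57)]
stand_top [([288, 178], 0.73)]
reader [([317, 243], 0.98)]
window [([320, 233], 0.77)]
beaker [([216, 186], 0.93)]
marker [([334, 280], 0.67)]
tape_roll [([406, 250], 0.54)]
top [[412.81144295   0.         273.20463267]
 [  0.         412.81144295 213.32344386]
 [  0.           0.           1.        ]] [422.44275489  71.57668371 975.17418577] [-2.98019097  0.02497304 -1.59493617] 2
top_tray [([224, 197], 0.65)]
lug [([200, 210], 0.89)]
lug_corner [([194, 216], 0.69), ([287, 290], 0.69)]
far_corner [([250, 180], 0.66)]
stack []
vial [([223, 259], 0.49)]
vial_stand [([295, 187], 0.64)]
stand_top [([299, 178], 0.81)]
reader []
window [([294, 242], 0.81)]
beaker [([240, 147], 0.81)]
marker [([291, 288], 0.87)]
tape_roll [([361, 287], 0.62)]
{'clock': 1.4, 'joints': array([-1.34260385e+00,  2.99900118e-01,  1.52100030e+00, -2.64107907e-05,
        1.32070849e+00, -6.66162873e-02]), 'qd': array([ 3.84922351e-04, -9.01577337e-04,  1.39184483e-05,  1.50702759e-03,
        5.91417895e-04,  2.48515869e-04]), 'effort': array([ 3.72036448e-04, -5.31664753e+01, -3.52911615e+01,  7.08799437e-02,
        2.13246827e-02, -6.71950176e-06]), 'eef_pos': array([ 159.7860142 , -526.26507346,  227.44539098]), 'eef_rot': array([-1.57081424e+00, -2.44507216e-05, -2.84677736e+00]), 'wrist_force': array([-0.53132746,  0.16262397,  0.64189947]), 'moment': array([-0.04291879,  0.0255875 , -0.0146643 ]), 'finger_gap': 93.93943443693148}
```

View pics/scene0.png

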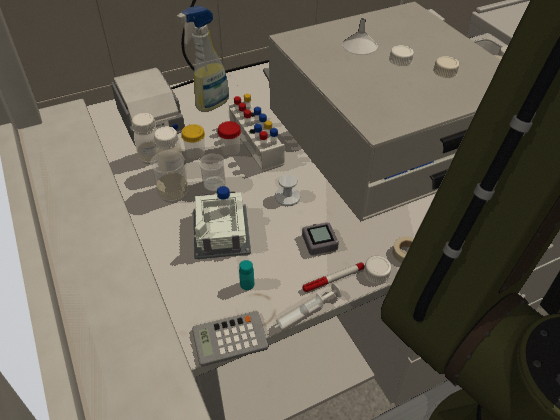

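View pics/top0.png

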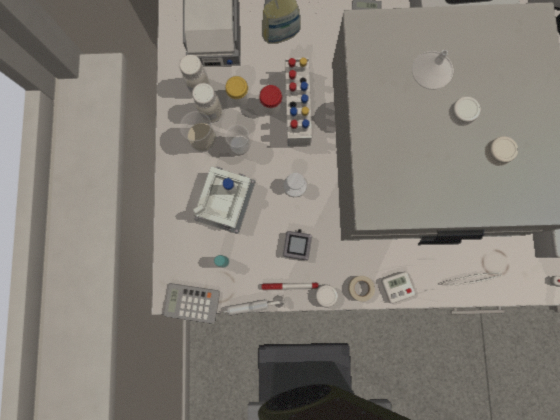

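Run:
```python
import cv2
a=cv2.imread("pics/scene0.png")[150:310,150:350]; cv2.imwrite("pics/scene0c.png",cv2.resize(a,None,fx=3.7,fy=3.7,interpolation=cv2.INTER_CUBIC))
a=cv2.imread("pics/top0.png")[120:300,170:390]; cv2.imwrite("pics/top0c.png",cv2.resize(a,None,fx=3.3,fy=3.3,interpolation=cv2.INTER_CUBIC))
```

```text
(no output)
```

View pics/scene0c.png

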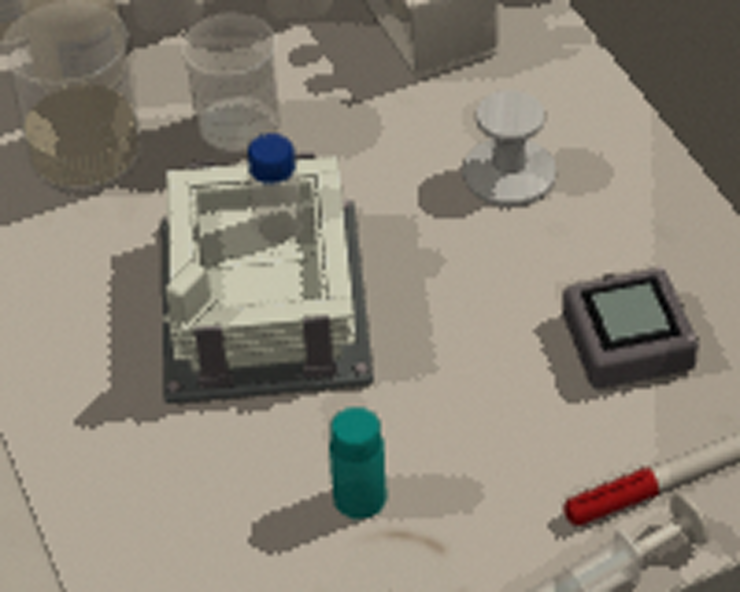

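View pics/top0c.png

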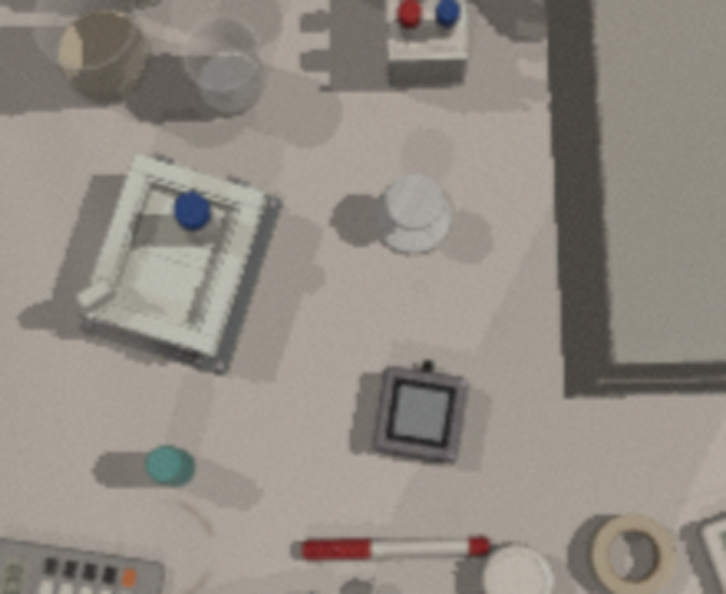

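```bash
cat > h.py <<'E'
import numpy as np, cv2
from scipy.spatial.transform import Rotation as R
from scipy.optimize import least_squares
CAM={"scene":(542.39186892,282.46132547,196.64035656,[-107.09320877,424.51551514,844.33207929],[-2.35488272,-0.00621871,-2.02665112]),
"top":(412.81144295,273.20463267,213.32344386,[422.44275489,71.57668371,975.17418577],[-2.98019097,0.02497304,-1.59493617])}
def proj(c,P):
    f,cx,cy,o,r=CAM[c]; q=R.from_euler('xyz',r).inv().apply(np.atleast_2d(P)-np.array(o)); return q[:,:2]/q[:,2:]*f+[cx,cy]
def ray(c,uv,z):
    f,cx,cy,o,r=CAM[c]; d=R.from_euler('xyz',r).apply([(uv[0]-cx)/f,(uv[1]-cy)/f,1]); o=np.array(o); return o+d*(z-o[2])/d[2]
def tri(us,ut):
    return least_squares(lambda P:np.r_[proj("scene",P)[0]-us,proj("top",P)[0]-ut],[500,50,50]).x
E
python3 - <<'E'
from h import *
np.set_printoptions(precision=1,suppress=True)
for n,a,b in [("tray",(219,223),(224,197)),("lug",(198,228),(200,210)),("lugc",(195,241),(194,216)),("far",(240,195),(250,180)),("stand_top",(288,178),(299,178)),("window",(320,233),(294,242)),("marker",(334,280),(291,288)),("beaker",(216,186),(240,147))]:
    P=tri(a,b); print(n,P,proj("scene",P)[0]-a,proj("top",P)[0]-b)
# cap centroid
for c in ["scene","top"]:
    im=cv2.imread(f"pics/{c}0.png"); h=cv2.cvtColor(im,cv2.COLOR_BGR2HSV)
    m=((h[...,0]>105)&(h[...,0]<130)&(h[...,1]>120)).astype(np.uint8)
    k,l,s,ce=cv2.connectedComponentsWithStats(m)
    print(c,[(s[i].tolist(),ce[i]) for i in range(1,k) if s[i,4]>25])
for c,w in [("scene",(180,180,80,90)),("top",(185,155,80,85))]:
    x,y,a,b=w; im=cv2.imread(f"pics/{c}0.png")[y:y+b,x:x+a]; cv2.imwrite(f"pics/{c}0t.png",cv2.resize(im,None,fx=6.5,fy=6.5,interpolation=cv2.INTER_NEAREST))
E
```

```text
tray [620.9 207.   19.8] [-0.1 -0. ] [0.1 0.1]
lug [585.2 257.9  64.3] [1.2 0.3] [-1.2 -0.7]
lugc [573.1 272.5  47. ] [0.1 0. ] [-0.1 -0. ]
far [655.2 143.8  42.6] [0.3 0.1] [-0.3 -0.2]
stand_top [656.2  30.4  44.5] [0.4 0.1] [-0.4 -0.2]
window [505.9  39.8  24.6] [-2.5 -0.3] [2.4 1.5]
marker [405.7  56.2  -1.5] [0.5 0. ] [-0.5 -0.3]
beaker [748.6 167.9  -1.1] [-0.9 -0.2] [0.9 0.5]
scene [([186, 9, 27, 19, 306], array([200.1,  17.2])), ([254, 107, 12, 15, 99], array([259.6, 114.1])), ([254, 124, 8, 8, 51], array([257.5, 127.6])), ([270, 128, 8, 9, 56], array([273.4, 132.1])), ([217, 186, 12, 13, 128], array([222.8, 192.3]))]
top [([302, 82, 5, 8, 34], array([303.7,  85.5])), ([302, 95, 5, 7, 31], array([304.,  98.])), ([291, 107, 5, 8, 36], array([293.1, 110.7])), ([303, 120, 5, 7, 30], array([305.1, 123.1])), ([224, 179, 9, 10, 78], array([227.8, 183.5]))]
```

View pics/scene0t.png

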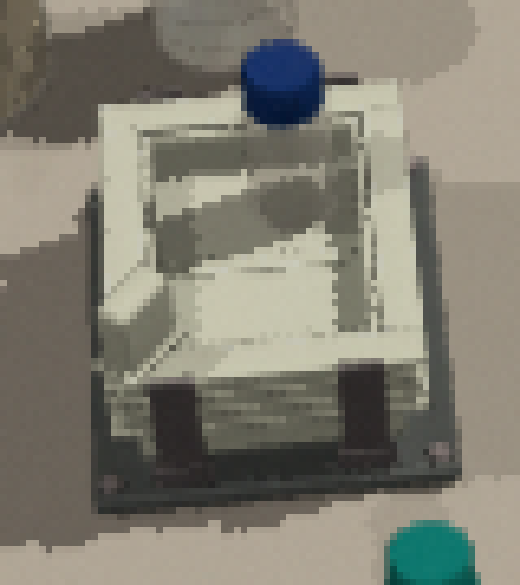

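View pics/top0t.png

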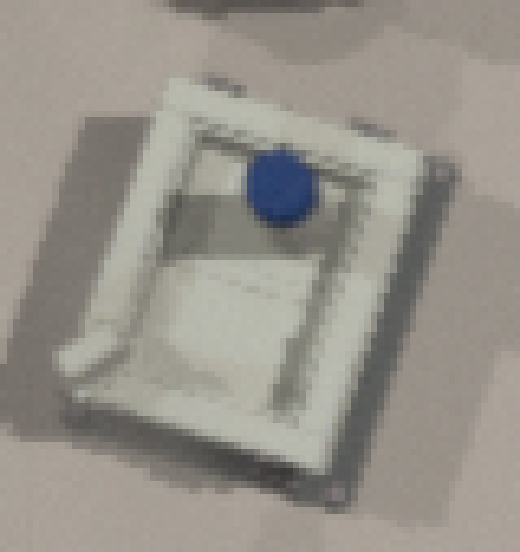

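```bash
cat >> h.py <<'E'
FL=np.array([[60,48,20],[60,-48,20],[-60,-48,20],[-60,48,20]],float)
def tray(x,y,yaw,P,z0=31): return R.from_euler('z',yaw).apply(P)+[x,y,z0]
E
python3 - <<'E'
from h import *
np.set_printoptions(precision=1,suppress=True)
ut=np.array([[210.8,167],[250.8,178.8],[235.5,227.6],[196.5,215.8]])
us=np.array([[195.1,196.2],[242,192.3],[245.8,233],[195,237]])
for w in [(1,0),(0,1),(1,1)]:
    def f(p):
        P=tray(*p,FL); return np.r_[w[0]*(proj("scene",P)-us).ravel(),w[1]*(proj("top",P)-ut).ravel()]
    r=least_squares(f,[620,205,-0.2]); print(w,r.x,np.degrees(r.x[2]),r.fun)
print("cap",tri((223.1,190.5),(228.3,183.6)), tri((222.8,192.3),(227.8,183.5)))
print([ray("scene",(223.1,190.5),96),ray("top",(228.3,183.6),96)])
L=tray(*r.x,np.array([[-46,37,33],[-46,37,46],[46,0,3]])); print(L,proj("scene",L),proj("top",L))
# stand top & window by segmentation crops
for c,w in [("scene",(265,165,80,95)),("top",(270,165,60,100))]:
    x,y,a,b=w; im=cv2.imread(f"pics/{c}0.png")[y:y+b,x:x+a]; cv2.imwrite(f"pics/{c}0s.png",cv2.resize(im,None,fx=6,fy=6,interpolation=cv2.INTER_NEAREST))
E
```

```text
(1, 0) [616.3 204.9  -0.3] -19.436823296441474 [ 0.2 -1.6 -0.5 -1.2 -0.3  1.1  0.5  1.3  0.  -0.   0.  -0.  -0.  -0.
 -0.  -0. ]
(0, 1) [614.5 204.2  -0.3] -17.553345819397357 [-0.  -0.  -0.  -0.   0.   0.   0.   0.   0.6  0.1  0.1 -0.7  0.3  0.2
 -1.   0.4]
(1, 1) [615.3 204.7  -0.3] -18.5470878687082 [ 0.  -1.  -0.6 -1.2  0.4  1.1  1.3  1.9  0.9 -0.5  0.2 -0.6 -0.5  0.
 -1.5 -0.4]
cap [635.6 186.9  91.5] [636.8 188.1  86.2]
[array([630.9, 188. ,  96. ]), array([634.8, 186.8,  96. ])]
[[583.5 254.4  64. ]
 [583.5 254.4  77. ]
 [658.9 190.1  34. ]] [[201.2 228.4]
 [200.5 223.9]
 [219.3 203.6]] [[200.4 210. ]
 [199.2 209. ]
 [230.3 179.8]]
```

View pics/scene0s.png

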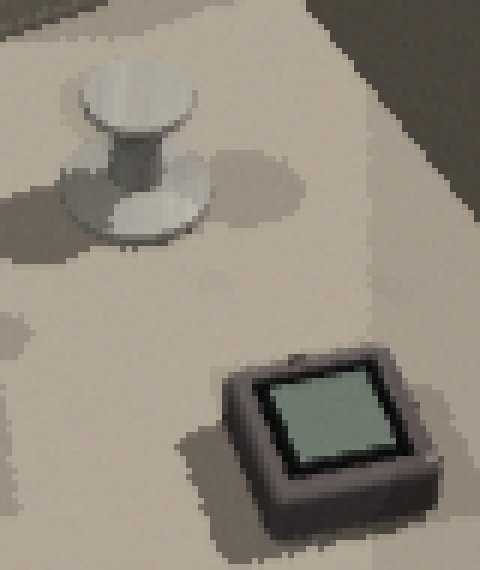

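View pics/top0s.png

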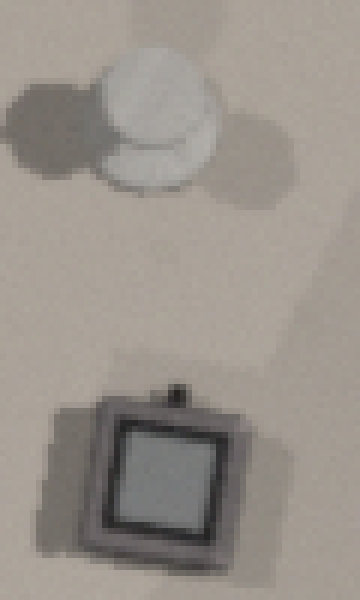

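Run:
```python
from h import *
np.set_printoptions(precision=1,suppress=True)
print("stand",ray("scene",(288,180.5),50),ray("top",(295.7,180.8),50),tri((288,180.5),(295.7,180.8)))
print("win",ray("scene",(320.7,234.5),25.5),ray("top",(297.7,245),25.5),tri((320.7,234.5),(297.7,245)))
t=R.from_euler('z',np.radians(-18.5)).inv().apply([633-615.3,187-204.7,0]);print("vial in tray",t)
r=R.from_euler('xyz',[-1.5708,0,-2.84677]);print(r.as_matrix())
# scan stack clip tops / base
from scipy.spatial.transform import Rotation
```

```text
stand [644.6  37.3  50. ] [647.9  37.5  50. ] [648.   36.5  47. ]
win [498.4  36.8  25.5] [502.3  37.   25.5] [501.9  35.8  21.5]
vial in tray [ 22.4 -11.2   0. ]
[[-1.  -0.   0.3]
 [-0.3  0.  -1. ]
 [-0.  -1.  -0. ]]
```

```bash
cat >> h.py <<'E'
def shift(pos,rot,target,psi=None):
    """shift in tool axes and turn about tool y (deg) to reach target/jaw heading psi(deg)"""
    r=R.from_euler('xyz',rot); s=r.inv().apply(np.array(target)-pos); o=[s.round(1)]
    if psi is not None:
        z=r.apply([0,0,1]); c=np.degrees(np.arctan2(z[1],z[0])); d=(psi-c+180)%360-180; o+=[("psi now",round(c,2),"turn y",round(-d,2))]
    # tilt error
    y=r.apply([0,1,0]); o.append(("toolY",y.round(4)))
    return o
E
python3 - <<'E'
from h import *
np.set_printoptions(precision=1,suppress=True)
print("box top corners z210", ray("top",(342,222),210),ray("top",(343,10),210),"bottom", ray("top",(342,238),0))
print(ray("scene",(361,190),210), ray("scene",(270,40),210),ray("scene",(365,210),0))
from cell import manip
s=manip.read_state()
print(shift(s["eef_pos"],s["eef_rot"],[450,0,330],0))
print(shift(s["eef_pos"],s["eef_rot"],[633,187,200],0))
E
```

```text
box top corners z210 [527.5 -40.2 210. ] [962.1 -64.3 210. ] bottom [518.2 -68.9   0. ]
[419.1  15.3 210. ] [939.  -60.4 210. ] [536.8 -95.1   0. ]
[array([-430.6, -102.6, -419.2]), ('psi now', np.float64(-73.11), 'turn y', np.float64(-73.11)), ('toolY', array([-0.,  0., -1.]))]
[array([-660. ,   27.4, -545. ]), ('psi now', np.float64(-73.11), 'turn y', np.float64(-73.11)), ('toolY', array([-0.,  0., -1.]))]
```

```bash
python3 -m jog '[0,-40,0,0,0,0, -430,-103,-419,0,-73,0, -430,-103,-419,0,-73,0, -430,-103,-419,0,-73,0, -430,-103,-419,0,-73,0, -430,-103,-419,0,-73,0, -430,-103,-419,0,-73,0, -430,-103,-419,0,-73,0, -430,-103,-419,0,-73,0, -430,-103,-419,0,-73,0]' 60 15
python3 - <<'E'
from h import *
from cell import manip
s=manip.read_state()
print(s["clock"],s["joints"].round(2),shift(s["eef_pos"],s["eef_rot"],[633,187,180],0))
E
```

```text
clock: 2.23
eef_pos: [340.1, -197.7, 307.1]
eef_rot: [-1.57, -0.0, -1.716]
wrist_force: [1.3, -0.4, 0.2]
finger_gap: 59.8
2.2333 [-0.62 -0.12  1.79 -0.    1.47 -0.47] [array([-423.1,  127.1,  234.1]), ('psi now', np.float64(-8.32), 'turn y', np.float64(-8.32)), ('toolY', array([ 7.e-04, -5.e-04, -1.e+00]))]
```

```bash
python3 -m jog '[-200,0,115,0,-8,0, -200,0,115,0,-8,0, -200,0,115,0,-8,0, -200,0,115,0,-8,0, -200,0,115,0,-8,0, -200,0,115,0,-8,0, -200,0,115,0,-8,0, -380,100,200,0,-8,0, -380,100,200,0,-8,0, -380,100,200,0,-8,0]'
python3 - <<'E'
from h import *
from cell import manip
s=manip.read_state()
print(s["clock"],s["joints"].round(2),shift(s["eef_pos"],s["eef_rot"],[633,187,140],0))
E
```

```text
clock: 3.07
eef_pos: [546.4, 74.1, 250.2]
eef_rot: [-1.57, -0.0, -1.583]
wrist_force: [1.1, -0.3, 0.6]
finger_gap: 60.0
3.0667 [ 0.07  0.29  1.49 -0.    1.37  0.08] [array([-114. ,  110.3,   85. ]), ('psi now', np.float64(-0.72), 'turn y', np.float64(-0.72)), ('toolY', array([ 1.2e-03, -1.0e-04, -1.0e+00]))]
```

```bash
python3 -m jog '[-75,60,60,0,0,0, -75,60,60,0,0,0, -75,60,60,0,0,0, -75,60,60,0,0,0, -75,60,60,0,0,0, -75,60,60,0,0,0]'
python3 - <<'E'
from h import *
from cell import manip
s=manip.read_state()
print(s["clock"],s["joints"].round(2),s["eef_pos"],shift(s["eef_pos"],s["eef_rot"],[633,187,130],0))
for n in ["scene","top"]:
    p=manip.camera(n); cv2.imwrite(f"pics/{n}1.png",p["img"][:,:,::-1])
    print(proj(n,s["eef_pos"]+[0,0,-22]))
a=cv2.imread("pics/scene1.png")[120:280,150:310];b=cv2.imread("pics/top1.png")[120:280,150:310]
cv2.imwrite("pics/c1.png",cv2.resize(np.hstack([a,b]),None,fx=2.5,fy=2.5,interpolation=cv2.INTER_CUBIC))
E
```

```text
clock: 3.57
eef_pos: [606.6, 146.9, 191.2]
eef_rot: [-1.57, -0.0, -1.583]
wrist_force: [-0.7, -1.1, 0.9]
finger_gap: 60.2
3.5667 [ 0.18  0.49  1.34 -0.    1.31  0.19] [606.64192839 146.88124868 191.15110042] [array([-40.4,  61.2,  25.8]), ('psi now', np.float64(-0.68), 'turn y', np.float64(-0.68)), ('toolY', array([ 6.e-04, -1.e-04, -1.e+00]))]
[[245.58939455 164.0412324 ]]
[[243.45001056 188.27741178]]
```

View pics/c1.png

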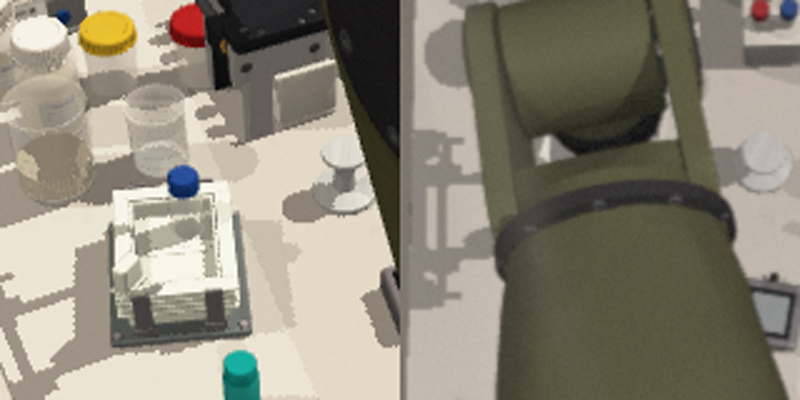

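```bash
python3 -m jog '[-40,40,26,0,-0.7,0, -40,40,26,0,-0.7,0, -40,40,26,0,-0.7,0, -40,75,26,0,-0.7,0, -40,75,26,0,-0.7,0, -40,75,26,0,-0.7,0]'
python3 - <<'E'
from h import *
from cell import manip
s=manip.read_state()
print(s["clock"],s["eef_pos"],shift(s["eef_pos"],s["eef_rot"],[633,187,79],0))
for n in ["scene"]:
    p=manip.camera(n); cv2.imwrite(f"pics/{n}2.png",p["img"][:,:,::-1])
    for d in (-30,30): print(proj(n,s["eef_pos"]+[d,0,-22]))
a=cv2.imread("pics/scene2.png")[120:280,150:310]
cv2.imwrite("pics/c2.png",cv2.resize(a,None,fx=3.7,fy=3.7,interpolation=cv2.INTER_CUBIC))
E
```

```text
clock: 4.17
eef_pos: [632.6, 186.5, 115.8]
eef_rot: [-1.573, -0.0, -1.571]
wrist_force: [-0.2, 1.0, 0.2]
finger_gap: 59.8
4.1667 [632.58374849 186.45443025 115.75605507] [array([-0.6, 36.8,  0.5]), ('psi now', np.float64(-0.0), 'turn y', np.float64(-0.0)), ('toolY', array([-1.8e-03, -5.0e-04, -1.0e+00]))]
[[229.33331529 200.23767079]]
[[218.07432352 181.17565593]]
```

View pics/c2.png

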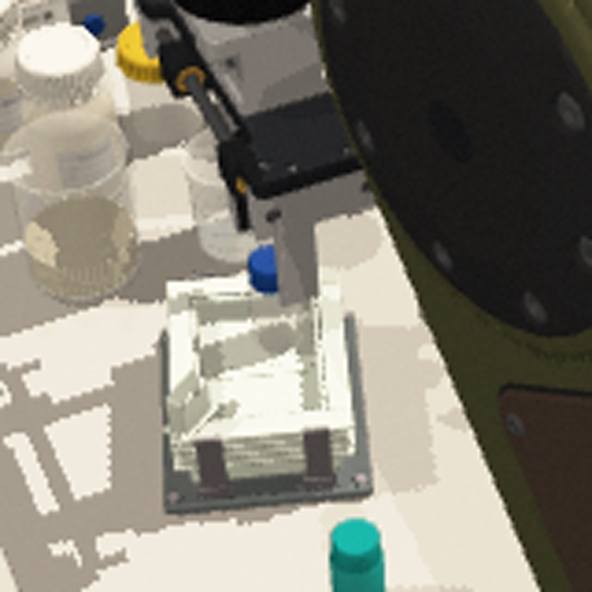

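```bash
python3 -m jog '[-1,37,1,0,0,0, -1,37,1,0,0,0, -1,37,1,0,0,0, -1,37,1,0,0,0]'; python3 -m jog '[0,0,0,0,0,0, 0,0,0,0,0,0, 0,0,0,0,0,0, 0,0,0,0,0,0, 0,0,0,0,0,0, 0,0,0,0,0,0]' 20 15
```

```text
clock: 4.55
eef_pos: [634.9, 188.4, 80.9]
eef_rot: [-1.569, 0.0, -1.57]
wrist_force: [0.6, 0.5, 0.1]
finger_gap: 59.8
clock: 5.05
eef_pos: [634.2, 188.5, 78.6]
eef_rot: [-1.571, 0.0, -1.57]
wrist_force: [0.5, 0.3, 2.2]
finger_gap: 26.5
```

```bash
python3 -m jog '[0,-20,0,0,0,0, 0,-60,0,0,0,0, 0,-60,0,0,0,0, 0,-60,0,0,0,0]'
python3 - <<'E'
from h import *
from cell import manip
s=manip.read_state()
print(s["clock"],s["joints"].round(2),s["finger_gap"],s["eef_pos"],shift(s["eef_pos"],s["eef_rot"],[647,37.8,136],0))
p=manip.camera("scene"); a=p["img"][120:280,150:310,::-1]
cv2.imwrite("pics/c3.png",cv2.resize(a,None,fx=3.7,fy=3.7,interpolation=cv2.INTER_CUBIC))
E
```

```text
clock: 5.38
eef_pos: [635.1, 188.7, 140.9]
eef_rot: [-1.567, 0.001, -1.57]
wrist_force: [-0.2, -0.3, -0.5]
finger_gap: 26.4
5.3833 [ 0.23  0.62  1.26 -0.    1.25  0.23] 26.448042801376445 [635.10457881 188.73335609 140.90206005] [array([150.9,   4.8,  11.7]), ('psi now', np.float64(0.05), 'turn y', np.float64(0.05)), ('toolY', array([ 0.0042,  0.001 , -1.    ]))]
```

View pics/c3.png

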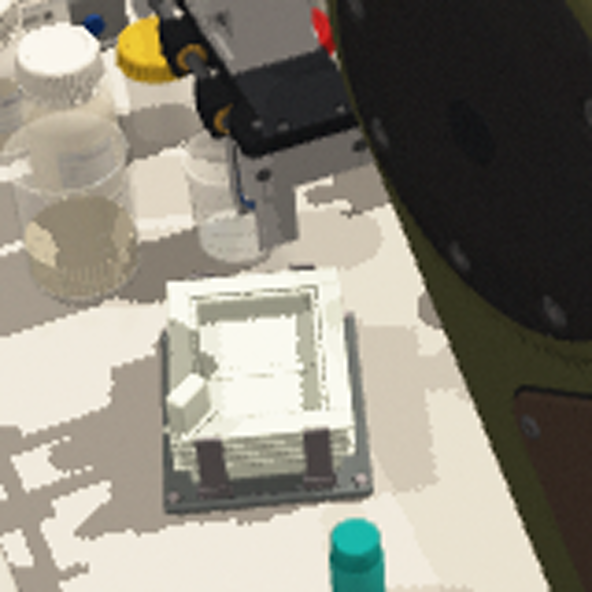

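```bash
python3 -m jog '[30,0,3,0,0,0, 70,0,6,0,0,0, 110,0,9,0,0,0, 140,0,11,0,0,0, 151,0,12,0,0,0, 151,0,12,0,0,0, 151,0,12,0,0,0, 151,0,12,0,0,0]'
python3 - <<'E'
from h import *
from cell import manip
s=manip.read_state()
print(s["clock"],s["joints"].round(2),s["finger_gap"],s["eef_pos"],shift(s["eef_pos"],s["eef_rot"],[647,37.8,94.6],0))
for n in ["scene","top"]:
    p=manip.camera(n); cv2.imwrite(f"pics/{n}4.png",p["img"][:,:,::-1])
a=cv2.imread("pics/scene4.png")[100:260,210:370];b=cv2.imread("pics/top4.png")[120:280,220:380]
cv2.imwrite("pics/c4.png",cv2.resize(np.hstack([a,b]),None,fx=2.5,fy=2.5,interpolation=cv2.INTER_CUBIC))
E
```

```text
clock: 6.1
eef_pos: [646.1, 39.1, 137.9]
eef_rot: [-1.572, 0.0, -1.569]
wrist_force: [0.3, 0.4, -0.2]
finger_gap: 26.8
6.1 [0.   0.59 1.31 0.   1.24 0.  ] 26.76659065824829 [646.07469111  39.06086585 137.89823897] [array([ 1.3, 43.3,  1. ]), ('psi now', np.float64(0.12), 'turn y', np.float64(0.12)), ('toolY', array([-9.e-04,  3.e-04, -1.e+00]))]
```

View pics/c4.png

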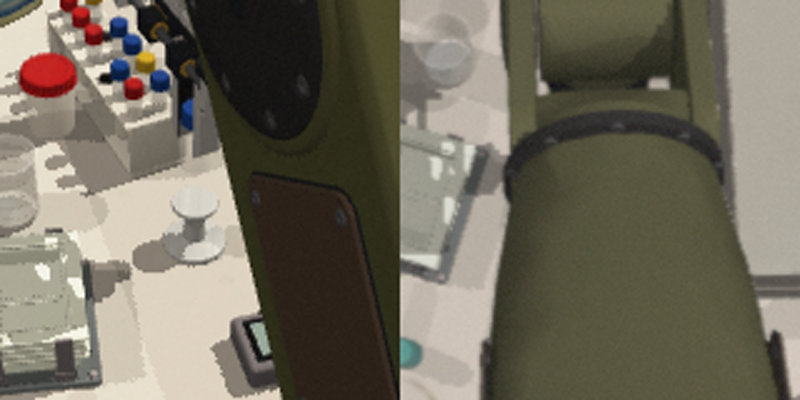

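Run:
```python
from h import *
for z in (155,124,93,50): print(z,proj("scene",[646,39,z]),(proj("scene",[646,39,z])-[210,100])*2.5, (proj("scene",[646-25,39,z])-[210,100])*2.5)
a=cv2.imread("pics/scene4.png")[120:220,260:340]
cv2.imwrite("pics/c4b.png",cv2.resize(a,None,fx=6,fy=6,interpolation=cv2.INTER_NEAREST))
```

```text
155 [[287.62030184 142.07236517]] [[194.05075461 105.18091293]] [[208.18964114 123.3116878 ]]
124 [[287.42394572 153.89839006]] [[193.55986429 134.74597515]] [[207.4081413  152.94228748]]
93 [[287.23520044 165.26603277]] [[193.08800111 163.16508193]] [[206.65736371 181.40805161]]
50 [[286.9851873  180.32368186]] [[192.46296825 200.80920466]] [[205.6635289  219.08934075]]
```

View pics/c4b.png

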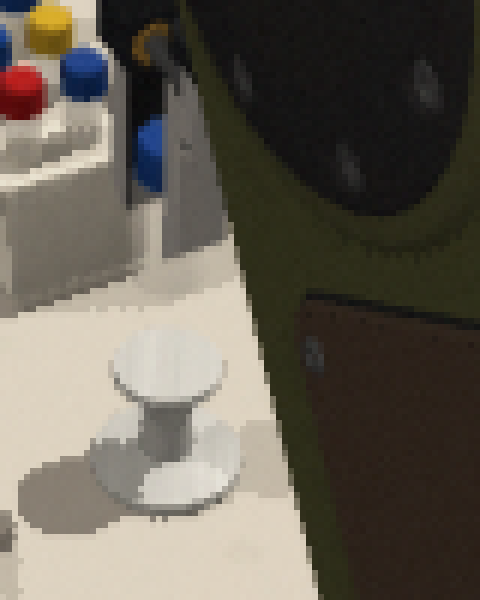

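```bash
python3 -m jog '[1,20,2,0,0,0, 1,32,2,0,0,0, 1,38,2,0,0,0, 1,41,2,0,0,0, 1,42,2,0,0,0, 1,42,2,0,0,0, 1,42,2,0,0,0]'
```

```text
clock: 6.78
eef_pos: [648.6, 36.6, 97.1]
eef_rot: [-1.57, 0.0, -1.57]
wrist_force: [0.5, -0.0, 0.2]
finger_gap: 26.8
```

```bash
python3 -m jog '[0,0,0,0,0,0, 0,1,0,0,0,0, 0,1,0,0,0,0, 0,1,0,0,0,0]'; python3 -m jog '[0,0.5,0,0,0,0, 0,1,0,0,0,0, 0,1,0,0,0,0, 0,1,0,0,0,0]'
```

```text
clock: 7.12
eef_pos: [648.3, 36.5, 95.6]
eef_rot: [-1.571, 0.0, -1.57]
wrist_force: [0.3, -0.1, -1.1]
finger_gap: 26.6
clock: 7.45
eef_pos: [648.4, 36.5, 94.7]
eef_rot: [-1.571, -0.0, -1.57]
wrist_force: [-0.2, 0.5, 1.7]
finger_gap: 26.7
```

```bash
python3 -m jog '[0,0.7,0,0,0,0, 0,0.7,0,0,0,0, 0,0.7,0,0,0,0]'
python3 - <<'E'
from h import *
from cell import manip
p=manip.camera("scene")
a=p["img"][120:220,260:340,::-1]
cv2.imwrite("pics/c5.png",cv2.resize(a,None,fx=6,fy=6,interpolation=cv2.INTER_NEAREST))
E
```

```text
clock: 7.7
eef_pos: [648.5, 36.5, 94.6]
eef_rot: [-1.57, 0.0, -1.57]
wrist_force: [-4.3, 0.5, 8.0]
finger_gap: 26.3
```

View pics/c5.png

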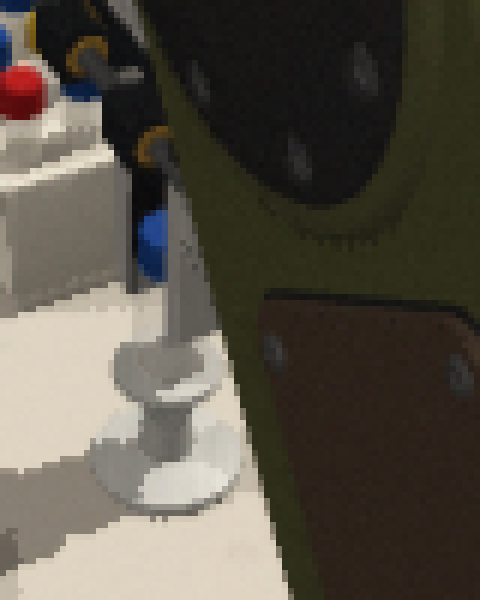

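Run:
```python
from h import *
from cell import manip
p=manip.camera("scene")
a=p["img"][165:195,272:305,::-1].astype(float)
a=np.clip((a-110)*1.9,0,255).astype(np.uint8)
cv2.imwrite("pics/c6.png",cv2.resize(a,None,fx=18,fy=18,interpolation=cv2.INTER_CUBIC))
for d in (0,): print((proj("scene",[[648.5,36.5,50]])+[1,1.7]-[272,165])*18,(proj("scene",[[648.5,36.5+13.5,50],[648.5-13.5,36.5,50],[635,50-5,50]])+[1,1.7]-[272,165])*18)
```

```text
[[297.17740667 287.22496165]] [[195.32152267 321.00637537]
 [348.14140081 357.56051128]
 [283.73992184 379.12317633]]
```

View pics/c6.png

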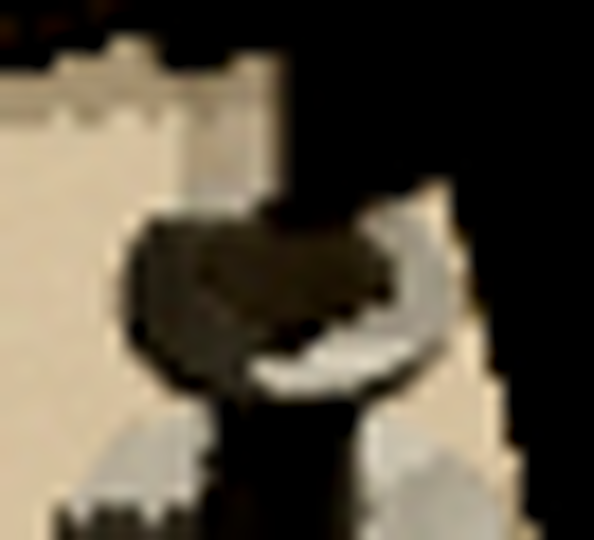

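```bash
python3 -m jog '[0,-0.5,0,0,0,0, 0,-0.5,0,0,0,0, 0,-0.5,0,0,0,0]';  python3 -m jog '[0,0,0,0,0,0, 0,0,0,0,0,0, 0,0,0,0,0,0, 0,0,0,0,0,0, 0,0,0,0,0,0]' 50; python3 -m jog '[0,-15,0,0,0,0, 0,-30,0,0,0,0, 0,-55,0,0,0,0, 0,-90,0,0,0,0, 0,-120,0,0,0,0, 0,-130,0,0,0,0, 0,-130,0,0,0,0]'
python3 - <<'E'
from h import *
from cell import manip
s=manip.read_state()
L=tray(615.3,204.7,np.radians(-18.2),np.array([[-46,37,33]]))[0]; print(L)
print(s["clock"],s["joints"].round(2),s["eef_pos"],shift(s["eef_pos"],s["eef_rot"],[L[0],L[1],s["eef_pos"][2]],33))
p=manip.camera("scene"); cv2.imwrite("pics/scene7.png",p["img"][:,:,::-1])
a=p["img"][120:220,230:350,::-1]
cv2.imwrite("pics/c7.png",cv2.resize(a,None,fx=6,fy=6,interpolation=cv2.INTER_NEAREST))
E
```

```text
clock: 8.05
eef_pos: [648.4, 36.5, 94.6]
eef_rot: [-1.57, -0.0, -1.57]
wrist_force: [-1.4, -0.4, 6.2]
finger_gap: 26.5
clock: 8.47
eef_pos: [648.3, 36.5, 94.1]
eef_rot: [-1.571, 0.0, -1.57]
wrist_force: [-0.6, 0.8, 0.3]
finger_gap: 49.6
clock: 9.05
eef_pos: [649.1, 36.6, 227.3]
eef_rot: [-1.566, -0.0, -1.57]
wrist_force: [0.3, 0.2, 0.3]
finger_gap: 50.2
[583.15767761 254.21637216  64.        ]
9.05 [-0.    0.53  1.21 -0.    1.4  -0.  ] [649.14072244  36.55632169 227.26155242] [array([-217.7,   -0.3,  -65.8]), ('psi now', np.float64(0.05), 'turn y', np.float64(-32.95)), ('toolY', array([ 0.0049, -0.    , -1.    ]))]
```

View pics/c7.png

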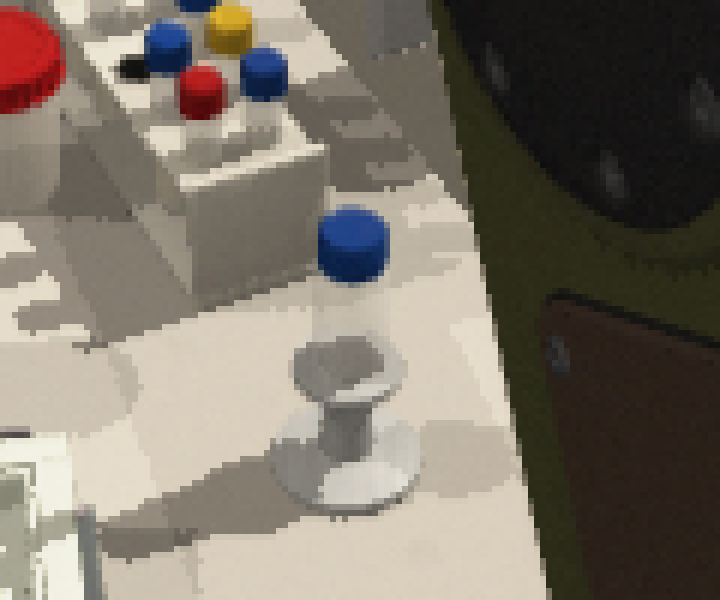

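```bash
python3 -m jog '[-218,0,-66,0,-33,0, -218,0,-66,0,-33,0, -218,0,-66,0,-33,0, -218,0,-66,0,-33,0, -218,60,-66,0,-33,0, -218,100,-66,0,-33,0, -218,105,-66,0,-33,0, -218,105,-66,0,-33,0, -218,105,-66,0,-33,0]' 44
python3 - <<'E'
from h import *
from cell import manip
s=manip.read_state()
print(s["clock"],s["joints"].round(2),s["eef_pos"],shift(s["eef_pos"],s["eef_rot"],[583,254.5,s["eef_pos"][2]],33))
r=R.from_euler('xyz',s["eef_rot"]); 
for n in ["scene","top"]:
    p=manip.camera(n); cv2.imwrite(f"pics/{n}8.png",p["img"][:,:,::-1])
    for d in (-22,22): print(n,proj(n,s["eef_pos"]+r.apply([0,22,d])))
a=cv2.imread("pics/scene8.png")[160:260,150:270];
cv2.imwrite("pics/c8.png",cv2.resize(a,None,fx=6,fy=6,interpolation=cv2.INTER_NEAREST))
E
```

```text
clock: 9.85
eef_pos: [580.8, 254.2, 116.6]
eef_rot: [-1.576, 0.001, -0.993]
wrist_force: [1.0, -0.6, 0.2]
finger_gap: 43.9
9.85 [ 0.35  0.59  1.37 -0.    1.19 -0.22] [580.77016826 254.19284566 116.60623601] [array([ 1., -0.,  2.]), ('psi now', np.float64(33.11), 'turn y', np.float64(0.11)), ('toolY', array([-0.0054, -0.0021, -1.    ]))]
scene [[209.74851182 222.95927908]]
scene [[190.91277278 214.16079181]]
top [[203.15579784 217.14389629]]
top [[192.27208626 200.78944321]]
```

View pics/c8.png

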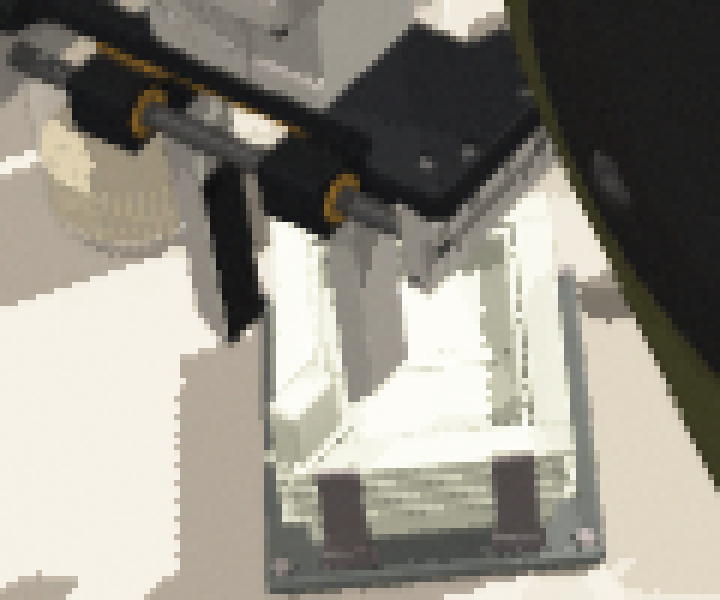

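View pics/top8.png

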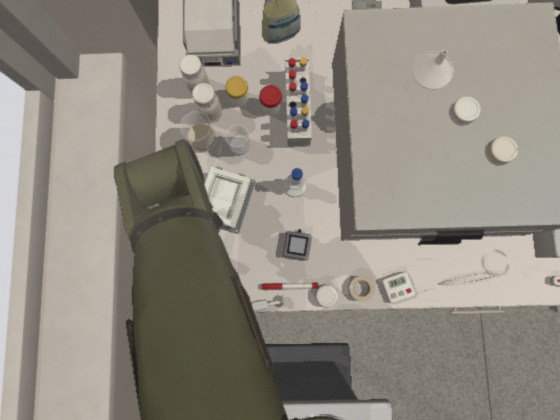

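```bash
python3 -m jog '[1,15,1,0,0,0, 1,25,1,0,0,0, 1,25,1,0,0,0, 1,25,1,0,0,0, 1,25,1,0,0,0]'
python3 - <<'E'
from h import *
from cell import manip
s=manip.read_state()
print(s["clock"],s["eef_pos"],shift(s["eef_pos"],s["eef_rot"],[583,254.5,78],33))
p=manip.camera("scene"); cv2.imwrite("pics/scene9.png",p["img"][:,:,::-1])
a=p["img"][180:260,165:255,::-1]
cv2.imwrite("pics/c9.png",cv2.resize(a,None,fx=7,fy=7,interpolation=cv2.INTER_NEAREST))
E
```

```text
clock: 10.37
eef_pos: [584.0, 254.0, 95.4]
eef_rot: [-1.57, -0.0, -0.994]
wrist_force: [-0.4, 0.1, 0.2]
finger_gap: 43.8
10.3667 [584.02367595 253.97425738  95.4180535 ] [array([-1. , 17.4, -0.6]), ('psi now', np.float64(33.02), 'turn y', np.float64(0.02)), ('toolY', array([ 1.2e-03,  5.0e-04, -1.0e+00]))]
```

View pics/c9.png

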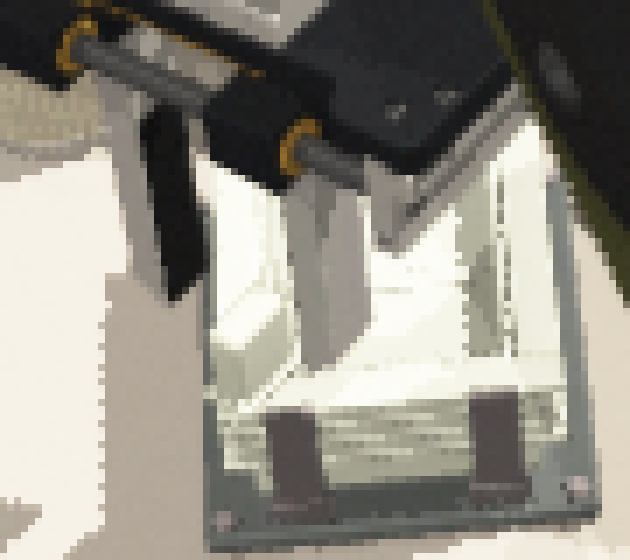

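```bash
cat > ov.py <<'E'
from h import *
def box(c,h): 
    return np.array([[sx*h[0]+c[0],sy*h[1]+c[1],sz*h[2]+c[2]] for sx in(-1,1) for sy in(-1,1) for sz in(-1,1)])
ED=[(0,1),(2,3),(4,5),(6,7),(0,2),(1,3),(4,6),(5,7),(0,4),(1,5),(2,6),(3,7)]
def draw(cam,img,win,f,polys,off=(0,0)):
    x,y,w,h=win; a=cv2.resize(img[y:y+h,x:x+w],None,fx=f,fy=f,interpolation=cv2.INTER_NEAREST)
    for P,E,col in polys:
        q=((proj(cam,P)+off-[x-.5,y-.5])*f).round().astype(int)
        for i,j in E: cv2.line(a,tuple(map(int,q[i])),tuple(map(int,q[j])),col,1)
    return a
def lugbox():
    d=np.degrees(np.arctan2(37,-46))
    return R.from_euler('z',d,degrees=True).apply(box([0,0,0],[12,6,13]))+[-46,37,33]
E
cat > t.py <<'E'
from ov import *
x,y,yaw=615.3,204.7,np.radians(-18.2)
R4=[(0,1),(1,2),(2,3),(3,0)]
pos=np.array([584.0,254.0,95.4]);r=R.from_euler('xyz',[-1.57,0,-.994])
polys=[(tray(x,y,yaw,lugbox()),ED,(0,0,255)),(tray(x,y,yaw,FL),R4,(0,0,255))]
for s in (-1,1): polys.append((pos+r.apply(box([0,2,s*(22+6)],[8,20,6])),ED,(0,200,0)))
im=cv2.imread("pics/scene9.png")
cv2.imwrite("pics/o9.png",draw("scene",im,(165,180,90,80),8,polys,(1,1.7)))
im=cv2.imread("pics/top0.png")
cv2.imwrite("pics/o0.png",draw("top",im,(185,155,80,80),7,polys[:2]))
E
python3 t.py
```

```text
(no output)
```

View pics/o9.png

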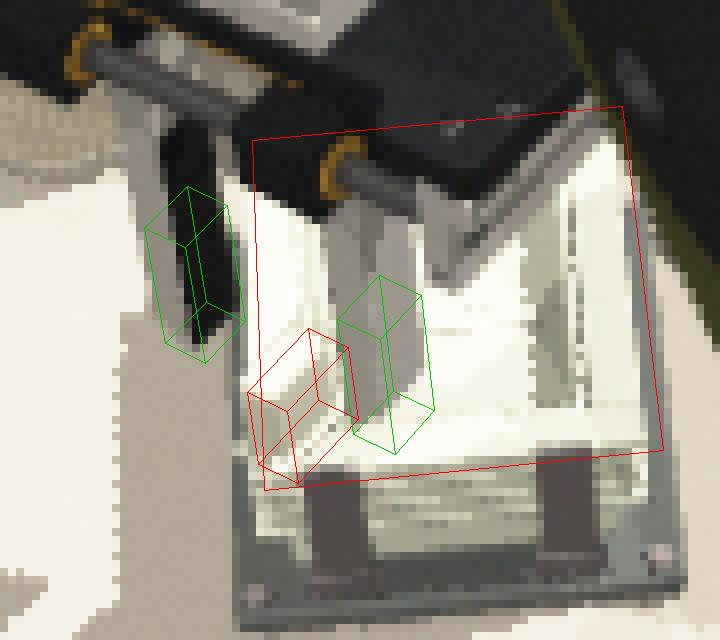

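View pics/o0.png

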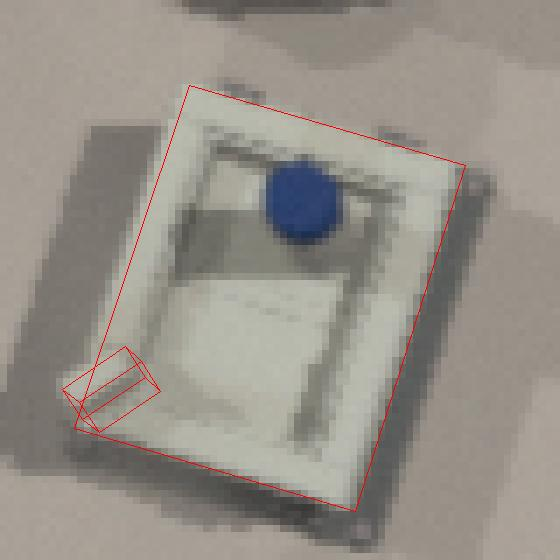

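```bash
cat > fit.py <<'E'
from ov import *
np.set_printoptions(precision=2,suppress=True)
# mask of tray by colour, then fit model silhouette edges by sampling green-red & brightness
from scipy.ndimage import map_coordinates,gaussian_filter
def feat(c):
    im=cv2.imread(f"pics/{c}0.png").astype(float); v=im[...,1]-im[...,2]  # G-R
    return im,v
for c,(x,y,w,h) in {"top":(185,155,80,85),"scene":(180,180,80,80)}.items():
    im,v=feat(c); b=im[...,1]
    m=((b>165)&(v>1)).astype(np.uint8)
    a=(m[y:y+h,x:x+w]*255); cv2.imwrite(f"pics/m_{c}.png",cv2.resize(a,None,fx=6,fy=6,interpolation=cv2.INTER_NEAREST))
E
python3 fit.py; python3 -c "
import cv2,numpy as np
a=cv2.imread('pics/m_top.png')[:480];b=cv2.imread('pics/m_scene.png')
cv2.imwrite('pics/m.png',cv2.resize(np.hstack([a,b]),(800,400)))"
```

```text
(no output)
```

View pics/m.png

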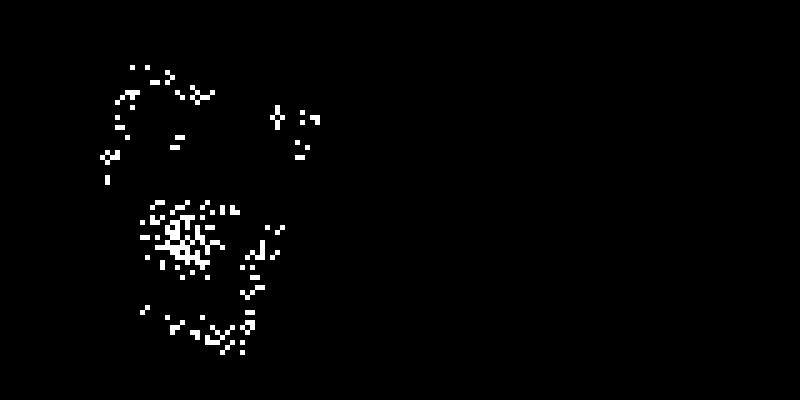

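```bash
cat > fit.py <<'E'
from ov import *
np.set_printoptions(precision=2,suppress=True)
from scipy.ndimage import map_coordinates,gaussian_filter
from scipy.optimize import minimize
I={c:cv2.imread(f"pics/{c}0.png").astype(float) for c in("top","scene")}
print("tray",I["top"][205,215],I["top"][172,220],I["scene"][195+20,196+5],"bench",I["top"][240,230],I["top"][205,270],I["scene"][260,190])
F={c:gaussian_filter(2*v[...,1]-v[...,2]-v[...,0]*0,(0.7,0.7))+0 for c,v in I.items()}
F={c:gaussian_filter(v[...,1]-v[...,2]+0.3*v[...,1],0.6) for c,v in I.items()}
t=np.linspace(.08,.92,60)[:,None]
def score(p,cams,edges):
    x,y,yaw=p; s=0
    for c in cams:
        for i in edges[c]:
            A,B=FL[i],FL[(i+1)%4]; n=np.array([A[0]+B[0],A[1]+B[1],0]); n/=np.linalg.norm(n)
            P=A+(B-A)*t
            for k in (1,2,3):
                ins=proj(c,tray(x,y,yaw,P-n*k*1.2)); out=proj(c,tray(x,y,yaw,P+n*k*1.2))
                g=lambda q: map_coordinates(F[c],[q[:,1],q[:,0]],order=1)
                s+=np.mean(g(ins)-g(out))
    return -s
# edges: 0:+x side (far), 1: -y side(right), 2: -x (near), 3:+y(left)
for cams in (["top"],["scene"],["top","scene"]):
    e={"top":[0,1,2,3],"scene":[0,1,3]}
    best=min((minimize(score,[615+a,205+b,np.radians(-17.5+d)],args=(cams,e),method="Nelder-Mead") for a in(-3,0,3) for b in(-3,0,3) for d in(-2,2)),key=lambda r:r.fun)
    print(cams,best.x[:2],np.degrees(best.x[2]),best.fun)
E
python3 fit.py
```

```text
tray [171. 181. 181.] [174. 185. 184.] [178. 197. 197.] bench [143. 153. 160.] [153. 161. 169.] [ 89.  99. 107.]
['top'] [616.51 207.14] -18.84903577318033 -183.94772538138747
['scene'] [613.95 206.78] -19.144514950208773 -171.20609723734648
['top', 'scene'] [615.64 206.47] -19.001508145483143 -340.8141997717314
```

```bash
sed -i 's/^x,y,yaw=.*/x,y,yaw=615.5,206.7,np.radians(-19)/; s/(1,1.7)/(0,0)/' t.py; python3 t.py
```

```text
(no output)
```

View pics/o9.png

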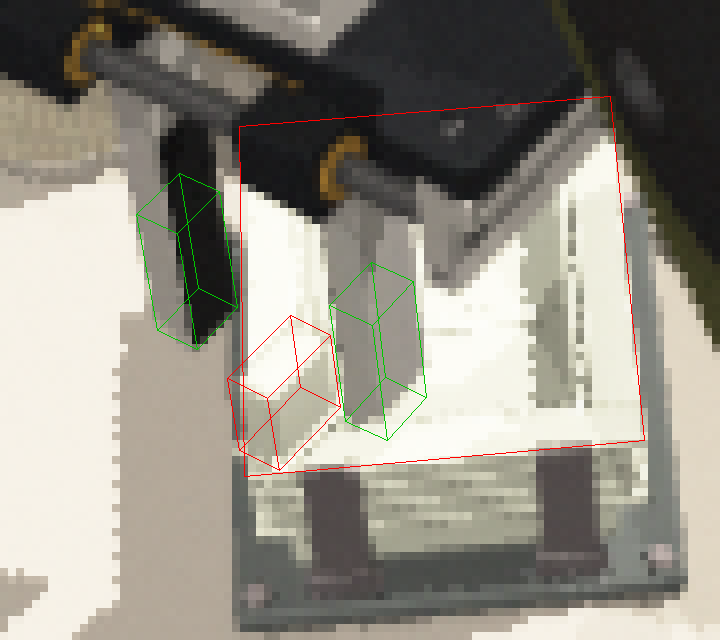

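View pics/o0.png

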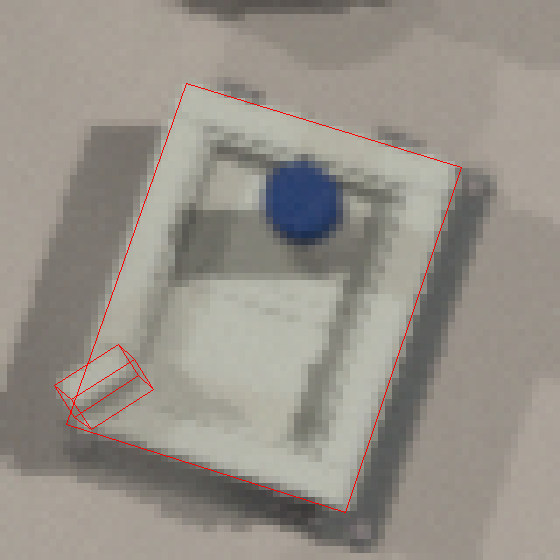

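```bash
python3 -m jog '[-2.6,8,0.5,0,0.8,0, -2.6,15,0.5,0,0.8,0, -2.6,17,0.5,0,0.8,0, -2.6,17,0.5,0,0.8,0, -2.6,17,0.5,0,0.8,0, -2.6,17,0.5,0,0.8,0]'; python3 -m jog '[0,0,0,0,0,0, 0,0,0,0,0,0, 0,0,0,0,0,0, 0,0,0,0,0,0, 0,0,0,0,0,0, 0,0,0,0,0,0]' 8 3;  python3 - <<'E'
from h import *
from cell import manip
s=manip.read_state(); r=R.from_euler('xyz',s["eef_rot"])
print(s["eef_pos"],"force tool",r.inv().apply(s["wrist_force"]).round(2),"mom",r.inv().apply(s["moment"]).round(3))
p=manip.camera("scene"); cv2.imwrite("pics/scene10.png",p["img"][:,:,::-1])
a=p["img"][180:260,165:255,::-1]
cv2.imwrite("pics/c10.png",cv2.resize(a,None,fx=7,fy=7,interpolation=cv2.INTER_NEAREST))
E
```

```text
clock: 10.92
eef_pos: [582.6, 256.7, 77.4]
eef_rot: [-1.571, -0.0, -1.008]
wrist_force: [-0.7, 0.2, 1.0]
finger_gap: 44.1
clock: 11.42
eef_pos: [582.7, 256.7, 77.4]
eef_rot: [-1.57, -0.0, -1.008]
wrist_force: [1.2, -0.0, 0.6]
finger_gap: 12.3
[582.65056048 256.66398464  77.36619345] force tool [ 0.68 -0.55  0.99] mom [ 0.282 -0.059 -0.11 ]
```

View pics/c10.png

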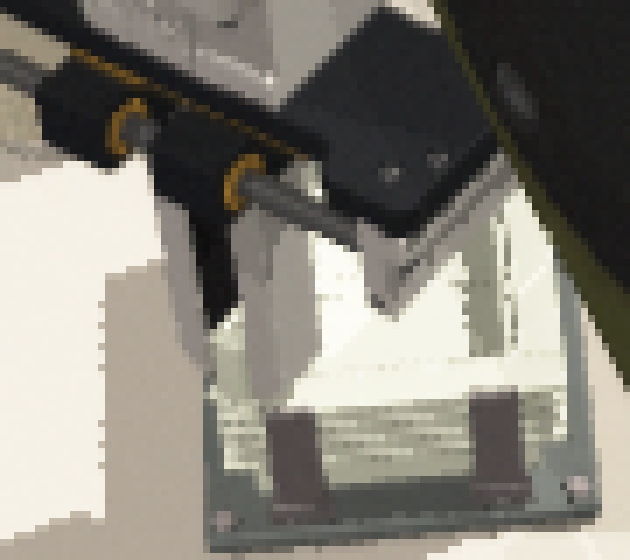

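```bash
python3 -m jog '[0,0,0,0,0,0, 0,0,0,0,0,0, 0,0,0,0,0,0]' 8 60; python3 -m jog '[0.2,-1.1,0,0,0,0.5, 0.5,-2.3,0,0,0,1, 0.8,-3.5,0,0,0,1.5, 1.1,-4.7,0,0,0,2, 1.1,-4.7,0,0,0,2, 1.1,-4.7,0,0,0,2]';  python3 - <<'E'
from h import *
from cell import manip
s=manip.read_state(); r=R.from_euler('xyz',s["eef_rot"])
print(s["eef_pos"],s["finger_gap"],"force world",s["wrist_force"].round(1),"mom tool",r.inv().apply(s["moment"]).round(3))
p=manip.camera("scene"); cv2.imwrite("pics/scene11.png",p["img"][:,:,::-1])
a=p["img"][180:260,165:255,::-1]
cv2.imwrite("pics/c11.png",cv2.resize(a,None,fx=7,fy=7,interpolation=cv2.INTER_NEAREST))
E
```

```text
clock: 11.72
eef_pos: [582.6, 256.7, 77.4]
eef_rot: [-1.57, -0.0, -1.008]
wrist_force: [2.0, 1.2, -0.5]
finger_gap: 11.6
clock: 12.22
eef_pos: [582.9, 255.7, 82.1]
eef_rot: [-1.571, 0.035, -1.008]
wrist_force: [-1.9, 0.2, -0.1]
finger_gap: 11.6
[582.90559554 255.65016835  82.07848345] 11.61149936713504 force world [-1.9  0.2 -0.1] mom tool [ 0.003 -0.164  0.383]
```

View pics/c11.png

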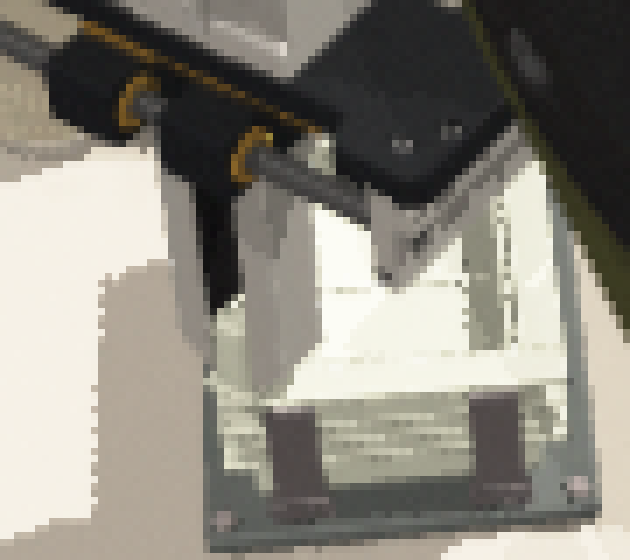

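```bash
python3 -m jog '[0.5,-2.3,0,0,0,1, 1.1,-4.7,0,0,0,2, 1.1,-4.7,0,0,0,2, 1.1,-4.7,0,0,0,2]';  python3 - <<'E'
from h import *
from cell import manip
s=manip.read_state(); r=R.from_euler('xyz',s["eef_rot"])
print(s["eef_pos"],s["finger_gap"],"force world",s["wrist_force"].round(1),"mom tool",r.inv().apply(s["moment"]).round(3))
for n in["scene","top"]:
    p=manip.camera(n); cv2.imwrite(f"pics/{n}12.png",p["img"][:,:,::-1])
a=cv2.imread("pics/scene12.png")[180:260,165:255]
b=cv2.imread("pics/top12.png")[165:235,195:265]
cv2.imwrite("pics/c12.png",cv2.resize(a,None,fx=7,fy=7,interpolation=cv2.INTER_NEAREST))
cv2.imwrite("pics/c12t.png",cv2.resize(b,None,fx=7,fy=7,interpolation=cv2.INTER_NEAREST))
E
```

```text
clock: 12.6
eef_pos: [583.6, 254.6, 86.7]
eef_rot: [-1.571, 0.071, -1.008]
wrist_force: [-3.9, 1.3, 0.1]
finger_gap: 11.3
[583.57017785 254.55794036  86.65578924] 11.33386590277248 force world [-3.9  1.3  0.1] mom tool [-0.268 -0.033  0.697]
```

View pics/c12.png

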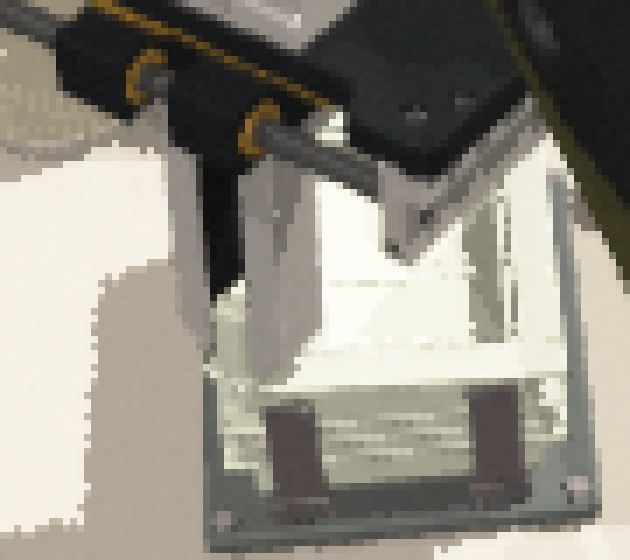

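```bash
python3 -m jog '[-0.8,-1,0,0,0,0, -1,-2,0,0,0,0, -1.1,-3.5,0,0,0,0, -1.2,-5,0,0,0,0, -1.3,-7,0,0,0,0, -1.3,-7,0,0,0,0, -1.3,-7,0,0,0,0]';  python3 - <<'E'
from h import *
from cell import manip
s=manip.read_state(); r=R.from_euler('xyz',s["eef_rot"])
print(s["eef_pos"],s["finger_gap"],"force tool",r.inv().apply(s["wrist_force"]).round(1),"mom tool",r.inv().apply(s["moment"]).round(3))
for n in["scene","top"]:
    p=manip.camera(n); cv2.imwrite(f"pics/{n}13.png",p["img"][:,:,::-1])
a=cv2.imread("pics/scene13.png")[180:260,165:255]
b=cv2.imread("pics/top13.png")[165:235,195:265]
cv2.imwrite("pics/c13.png",cv2.resize(a,None,fx=7,fy=7,interpolation=cv2.INTER_NEAREST))
cv2.imwrite("pics/c13t.png",cv2.resize(b,None,fx=7,fy=7,interpolation=cv2.INTER_NEAREST))
E
```

```text
clock: 13.28
eef_pos: [583.5, 255.3, 93.9]
eef_rot: [-1.57, 0.07, -1.008]
wrist_force: [-0.4, 0.6, -0.5]
finger_gap: 11.6
[583.47381292 255.30116109  93.91273814] 11.577922467012563 force tool [-0.6  0.6 -0. ] mom tool [ 0.116 -0.077 -0.136]
```

View pics/c13.png

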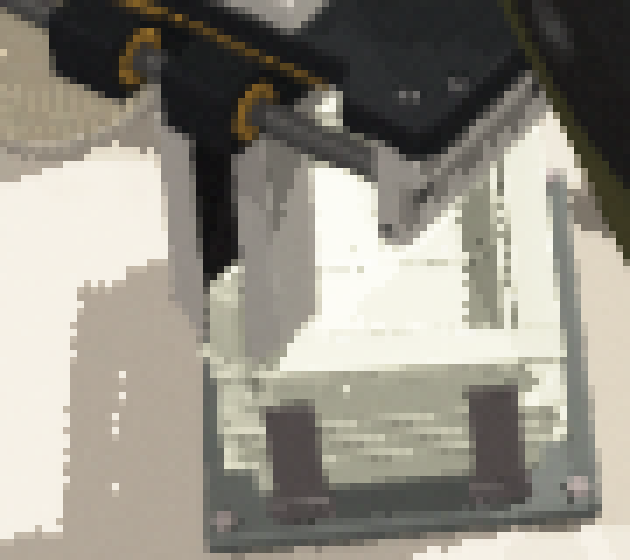

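View pics/c13t.png

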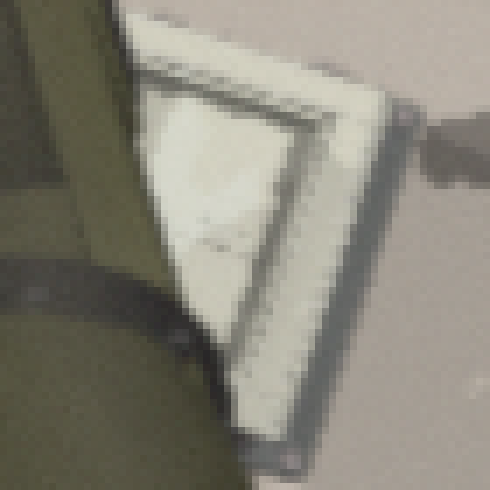

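```bash
python3 -m jog '[-0.2,-3,0,0,0,0, -0.4,-6,0,0,0,0, -0.7,-10,0,0,0,0, -1.1,-15,0,0,0,0, -1.5,-21,0,0,0,0, -2,-28,0,0,0,0, -2,-28,0,0,0,0, -2,-28,0,0,0,0]';  python3 - <<'E'
from h import *
from cell import manip
s=manip.read_state(); r=R.from_euler('xyz',s["eef_rot"])
print(s["eef_pos"],s["finger_gap"],"force tool",r.inv().apply(s["wrist_force"]).round(1),"mom tool",r.inv().apply(s["moment"]).round(3))
for n in["scene","top"]:
    p=manip.camera(n); cv2.imwrite(f"pics/{n}14.png",p["img"][:,:,::-1])
a=cv2.imread("pics/scene14.png")[160:250,165:255]
cv2.imwrite("pics/c14.png",cv2.resize(a,None,fx=6.5,fy=6.5,interpolation=cv2.INTER_NEAREST))
E
```

```text
clock: 14.05
eef_pos: [583.5, 255.5, 122.4]
eef_rot: [-1.57, 0.07, -1.008]
wrist_force: [-0.1, -0.4, -1.2]
finger_gap: 11.7
[583.51455478 255.45077038 122.40910007] 11.714065114835073 force tool [ 0.3  1.2 -0.3] mom tool [ 0.111  0.009 -0.131]
```

View pics/c14.png

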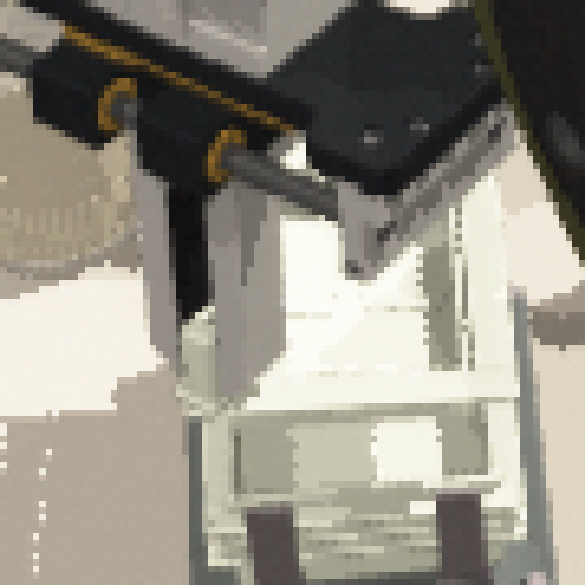

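```bash
python3 -m jog '[-1,-15,0,0,0,0, -3,-45,0,0,0,0, -5.3,-75,0,0,0,0, -7.3,-105,0,0,0,0, -9,-125,0,0,0,-1, -9,-130,0,0,0,-3, -9,-130,0,0,0,-4, -9,-130,0,0,0,-4, -9,-130,0,0,0,-4]';  python3 - <<'E'
from h import *
from cell import manip
s=manip.read_state(); r=R.from_euler('xyz',s["eef_rot"])
print(shift(s["eef_pos"],s["eef_rot"],[468.2,87,246],32.2))
print(s["eef_pos"],s["joints"].round(2),s["finger_gap"],"force tool",r.inv().apply(s["wrist_force"]).round(1),"mom tool",r.inv().apply(s["moment"]).round(3))
E
```

```text
clock: 14.9
eef_pos: [582.9, 255.4, 250.7]
eef_rot: [-1.573, 0.001, -1.008]
wrist_force: [0.8, 0.2, -0.3]
finger_gap: 11.7
[array([  81.1,    5. , -186.9]), ('psi now', np.float64(32.27), 'turn y', np.float64(0.07)), ('toolY', array([-2.4e-03, -1.0e-04, -1.0e+00]))]
[582.9283611  255.36635762 250.7022389 ] [ 0.36  0.48  1.21  0.    1.45 -0.21] 11.693097611981539 force tool [0.2 0.3 0.8] mom tool [ 0.134  0.    -0.079]
```

```bash
python3 -m jog '[6,0,-14,0,0,0, 20,0,-45,0,0,0, 35,0,-80,0,0,0, 50,2,-115,0,0,0, 65,4,-150,0,0,0, 76,4,-174,0,0,0, 80,4,-184,0,0,0, 81,4,-187,0,0,0, 81,4,-187,0,0,0, 81,4,-187,0,0,0]';  python3 - <<'E'
from h import *
from cell import manip
s=manip.read_state(); r=R.from_euler('xyz',s["eef_rot"])
print(shift(s["eef_pos"],s["eef_rot"],[468.2,87,246],32.2))
print(s["eef_pos"],s["joints"].round(2),s["finger_gap"])
for n in["scene","top"]:
    p=manip.camera(n); cv2.imwrite(f"pics/{n}15.png",p["img"][:,:,::-1])
E
```

```text
clock: 15.73
eef_pos: [468.9, 87.6, 247.8]
eef_rot: [-1.571, 0.001, -1.008]
wrist_force: [0.0, 0.0, -0.9]
finger_gap: 11.5
[array([ 0.1,  1.8, -1. ]), ('psi now', np.float64(32.26), 'turn y', np.float64(0.06)), ('toolY', array([-4.e-04,  4.e-04, -1.e+00]))]
[468.93621512  87.6282198  247.82138987] [ 0.11  0.12  1.69  0.    1.33 -0.46] 11.482475631547654
```

View pics/scene15.png

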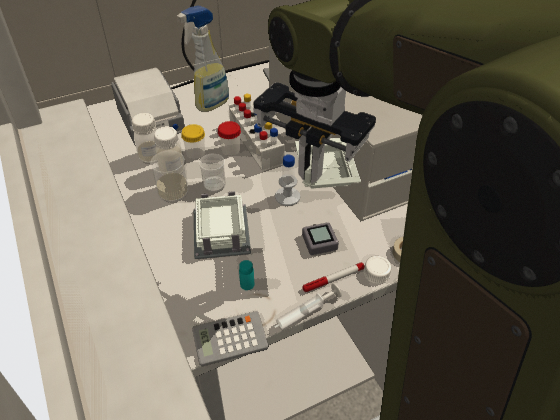

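View pics/top15.png

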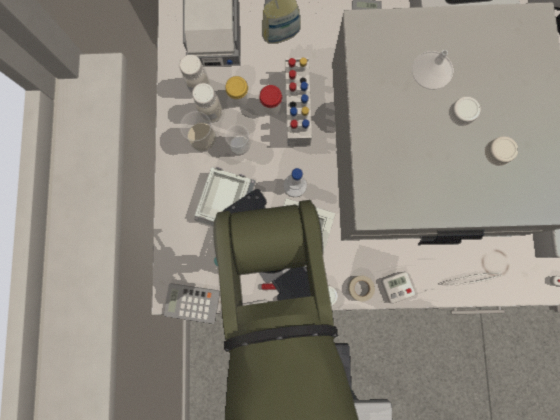

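```bash
cat > t2.py <<'E'
from ov import *
pos=np.array([468.9,87.6,247.8])
c=pos+[32.8,-50,-46.4]; print(c)
R4=[(0,1),(1,2),(2,3),(3,0)]
yaw=np.radians(-19)
In=np.array([[44,32,20],[44,-32,20],[-44,-32,20],[-44,32,20]],float)
polys=[(tray(c[0],c[1],yaw,FL,c[2]),R4,(0,0,255)),(tray(c[0],c[1],yaw,lugbox(),c[2]),ED,(255,0,0))]
for n,w in (("scene",(290,135,80,65)),("top",(265,190,80,70))):
    cv2.imwrite(f"pics/o15{n}.png",draw(n,cv2.imread(f"pics/{n}15.png"),w,9,polys))
E
python3 t2.py
```

```text
[501.7  37.6 201.4]
```

View pics/o15scene.png

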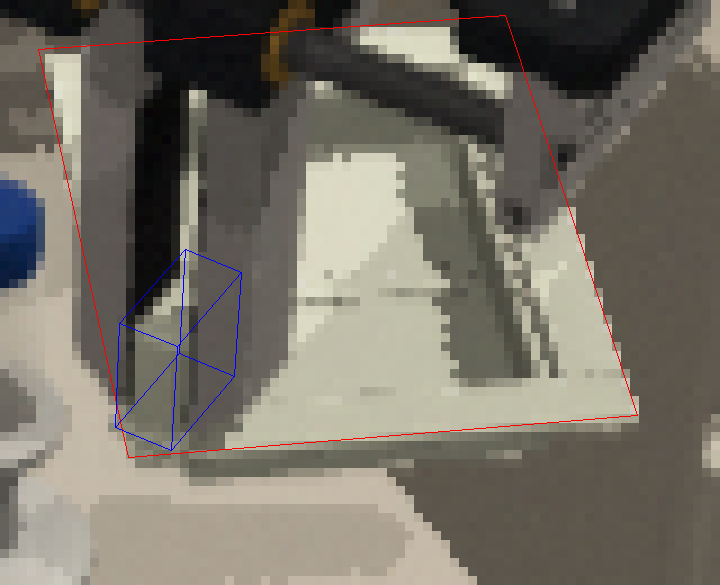

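View pics/o15top.png

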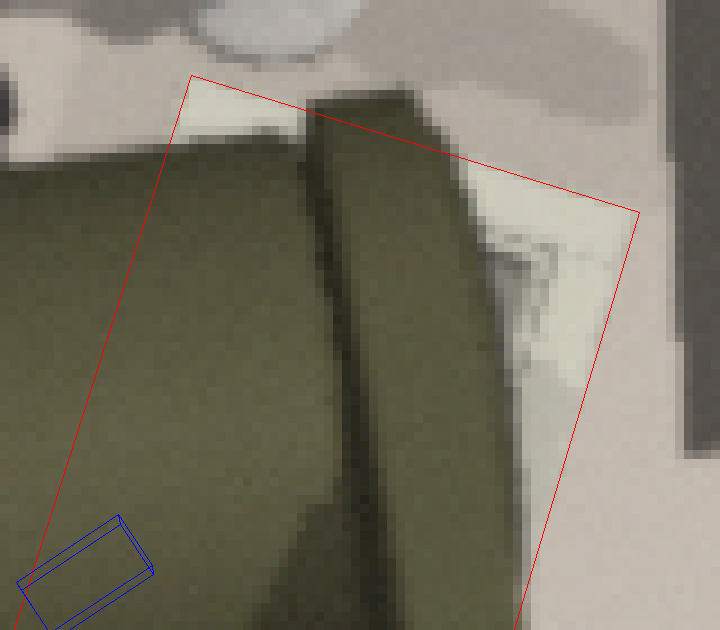

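```bash
cat > fit2.py <<'E'
from ov import *
from scipy.ndimage import map_coordinates,gaussian_filter
np.set_printoptions(precision=2,suppress=True)
import sys
pos=np.array([468.9,87.6,247.8]); off=np.array([32.8,-50,-46.4])
lug0=pos+[0,0,-10]
jaw=np.array([np.cos(np.radians(32.2)),np.sin(np.radians(32.2)),0]); dg=np.array([-jaw[1],jaw[0],0])
def model(p,P):
    x,y,yaw,a,b=p  # shift mm, yaw deg, tilt deg
    Q=R.from_euler('z',-19+yaw,degrees=True).apply(P)+pos+off
    Q=R.from_rotvec(np.radians(a)*jaw+np.radians(b)*dg).apply(Q-lug0)+lug0
    return Q+[x,y,0]
seg=[("scene",2,.10,.75),("scene",1,.45,.97),("scene",3,.02,.12),("top",0,.01,.22),("top",0,.63,.98),("top",1,.03,.45)]
# edge i from FL[i] to FL[i+1]: FL0=(60,48) FL1=(60,-48) FL2=(-60,-48) FL3=(-60,48)
seg=[("scene",2,.03,.72),("scene",1,.5,.97),("scene",3,.80,.97),("top",0,.02,.22),("top",0,.63,.97),("top",1,.03,.42)]
F={n:gaussian_filter(cv2.imread(f"pics/{n}15.png").astype(float),(.5,.5,0)) for n in("scene","top")}
rows=[]
for n,i,t0,t1 in seg:
    A,B=FL[i],FL[(i+1)%4]; nn=np.array([A[0]+B[0],A[1]+B[1],0]);nn/=np.linalg.norm(nn); ds=[]
    for t in np.linspace(t0,t1,14):
        P=A+(B-A)*t; q0=proj(n,model([0]*5,P))[0]; q1=proj(n,model([0]*5,P+nn*5))[0]
        q2=proj(n,model([0]*5,P+(B-A)*.01))[0]; tg=(q2-q0)/np.linalg.norm(q2-q0); nr=np.array([-tg[1],tg[0]]); nr*=np.sign(nr@(q1-q0))
        k=np.arange(-3,3.01,.1); pr=np.array([map_coordinates(F[n][...,c],[q0[1]+nr[1]*k,q0[0]+nr[0]*k],order=1) for c in range(3)]).sum(0)
        g=np.abs(np.gradient(pr)); j=g.argmax(); ds.append(k[j]); rows.append((n,P,nr,q0+nr*k[j]))
    print(n,i,np.array(ds))
def res(p):
    return np.r_[[ (proj(n,model(p,P))[0]-q)@nr for n,P,nr,q in rows], np.array(p)/np.array([3,3,3,4,4])*.5]
r=least_squares(res,[0]*5,loss="soft_l1",f_scale=.4); J=r.jac; print(r.x, np.sqrt(np.diag(np.linalg.inv(J.T@J)))*.4, model(r.x,np.array([[0,0,0.],[60,-48,17],[-60,48,17]])))
E
python3 fit2.py
```

```text
scene 2 [1.1 0.1 0.6 0.6 0.4 0.1 0.6 0.3 0.4 0.1 3.  3.  0.4 0.2]
scene 1 [0.5 0.2 0.3 0.7 0.4 0.6 0.3 0.5 0.2 0.4 0.1 0.3 0.7 0.7]
scene 3 [-2.6 -2.8 -2.9 -3.  -0.8 -0.9 -0.4 -0.4 -0.6 -0.7 -0.8 -0.6  0.  -0.2]
top 0 [ 3.   2.6  2.5  3.   2.4  2.6  2.8  2.8  2.3 -3.  -2.7 -3.  -2.7 -3. ]
top 0 [-3.  -3.   0.1 -0.2 -0.1  0.3 -0.1  0.1 -0.2 -0.1  0.1 -0.2  0.1  0.2]
top 1 [ 0.  -0.5 -1.7 -0.4 -0.6 -0.3 -0.8 -0.2 -0.6 -0.1 -2.4  0.3 -0.1 -0.9]
[-1.87  1.26 -0.1  -3.51 -1.82] [0.51 0.77 0.31 1.34 0.53] [[501.88  37.65 205.18]
 [541.73 -26.66 226.85]
 [460.02 103.15 217.44]]
```

```bash
python3 -m jog '[0,-12,0,0,0,0, 0,-40,0,0,0,0, 2,-75,-4,0,-3,0, 6,-95,-10,0,-9,0, 9,-100,-15,0,-15,0, 11,-100,-20,0,-21,0, 14,-100,-26,0,-27,0, 17,-100,-31,0,-33,0, 20,-100,-36,0,-39,0, 22,-100,-41,0,-45,0]'; python3 -m jog '[3,0,-5,0,-6,0, 6,0,-8,0,-10,0, 6,0,-9,0,-12,0, 6,0,-9,0,-12,0, 6,0,-9,0,-12,0]'
python3 - <<'E'
from h import *
from cell import manip
s=manip.read_state(); r=R.from_euler('xyz',s["eef_rot"])
print(shift(s["eef_pos"],s["eef_rot"],[441,37,346],89.2))
print(s["eef_pos"],s["joints"].round(2),s["finger_gap"])
for n in["scene","top"]:
    p=manip.camera(n); cv2.imwrite(f"pics/{n}16.png",p["img"][:,:,::-1])
a=cv2.imread("pics/scene16.png")[90:230,270:410];b=cv2.imread("pics/top16.png")[140:280,220:360]
cv2.imwrite("pics/c16.png",cv2.resize(np.hstack([a,b]),None,fx=2.85,fy=2.85))
E
```

```text
clock: 16.67
eef_pos: [445.8, 46.9, 347.8]
eef_rot: [-1.571, 0.001, -0.216]
wrist_force: [-0.0, -0.2, -0.6]
finger_gap: 11.7
clock: 17.08
eef_pos: [449.7, 36.9, 347.9]
eef_rot: [-1.571, 0.001, -0.014]
wrist_force: [0.0, -0.1, -0.2]
finger_gap: 11.5
[array([-8.7,  1.9,  0. ]), ('psi now', np.float64(89.21), 'turn y', np.float64(0.01)), ('toolY', array([-5.e-04,  1.e-04, -1.e+00]))]
[449.65723482  36.87778128 347.85726561] [ 0.    0.01  1.58  0.    1.55 -1.56] 11.546798566689063
```

View pics/c16.png

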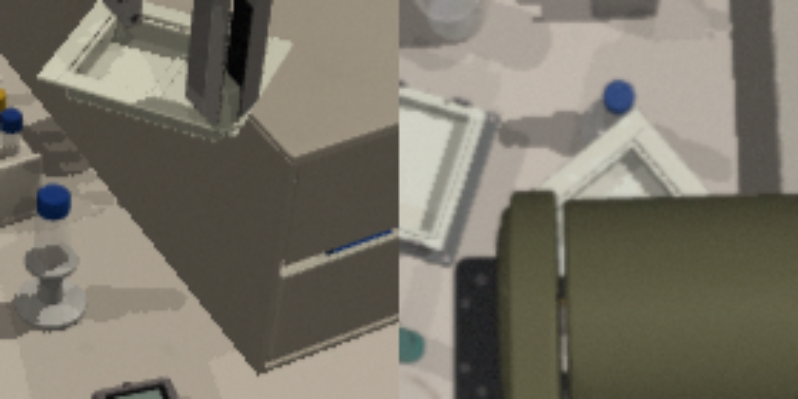

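```bash
cat > t3.py <<'E'
from ov import *
R4=[(0,1),(1,2),(2,3),(3,0)]
pos=np.array([449.66,36.88,347.86]); yaw=np.radians(-19+57)
c=pos+R.from_euler('z',57,degrees=True).apply([32.8,-50,-46.4])
polys=[(tray(c[0],c[1],yaw,FL,c[2]),R4,(0,0,255)),(tray(c[0],c[1],yaw,lugbox(),c[2]),ED,(255,0,0))]
q=tray(c[0],c[1],yaw,FL,c[2]); 
for n,w in (("scene",(280,85,95,60)),("top",(265,170,80,60))):
    cv2.imwrite(f"pics/o16{n}.png",draw(n,cv2.imread(f"pics/{n}16.png"),w,8,polys)); print(n,((proj(n,q)-w[:2]+.5)*8).round())
E
python3 t3.py
```

```text
scene [[ 15. 253.]
 [211.  12.]
 [742. 158.]
 [576. 420.]]
top [[-63. 365.]
 [304.  67.]
 [695. 520.]
 [323. 831.]]
```

View pics/o16scene.png

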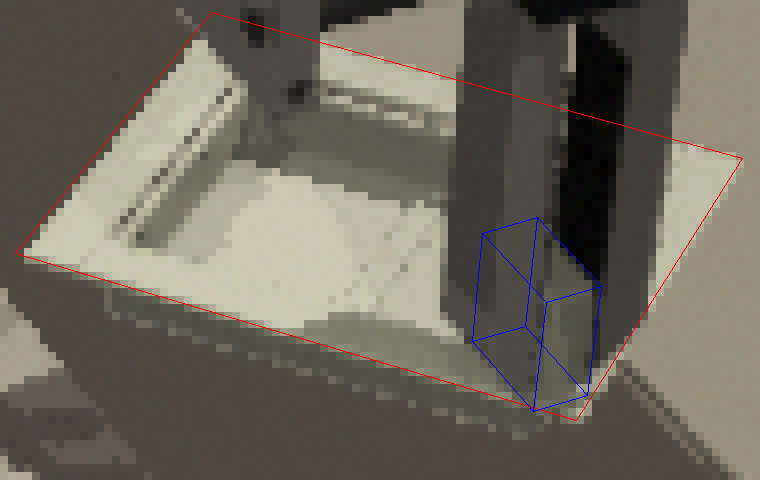

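View pics/o16top.png

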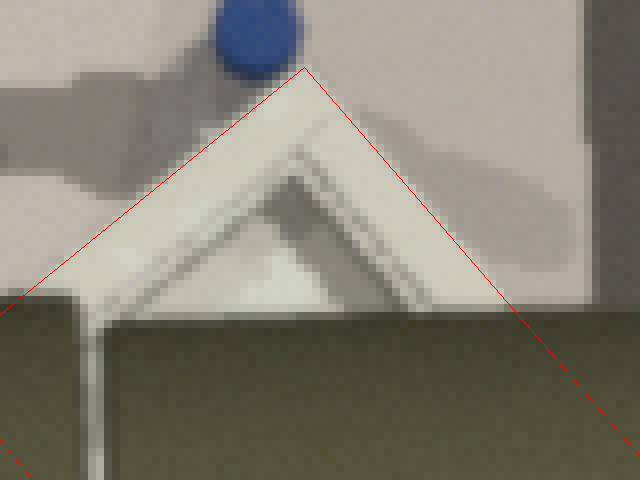

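```bash
cat > fit3.py <<'E'
from ov import *
from scipy.ndimage import map_coordinates,gaussian_filter
np.set_printoptions(precision=2,suppress=True)
TC={15:(np.array([468.94,87.63,247.82]),32.26),16:(np.array([449.66,36.88,347.86]),89.21)}
def model(k,p,P):
    P=np.atleast_2d(P)
    if k==0: return tray(p[9],p[10],np.radians(p[11]),P)
    x,y,z,yaw,a,b=p[:6]; pos,psi=TC[k]
    L=np.array([-46,37,36.4])           # tray point near grasp
    # tray in 'tool-level' frame: axis1=jaw, axis2=diag
    Q=R.from_euler('z',-19-32.2+yaw,degrees=True).apply(P-L)
    Q=R.from_rotvec(np.radians([a,b,0])).apply(Q)+[x,y,z]   # frame: x=jaw, y=outward diagonal
    return R.from_euler('z',psi,degrees=True).apply(Q)+pos+[0,0,-10]
def pj(n,p,Q):
    d=p[12:16]; return proj(n,Q)+(d[:2] if n=="scene" else d[2:])
p0=np.zeros(16); p0[9:12]=[615.5,206.7,-19]
pr0=R.from_euler('z',-32.26,degrees=True).apply([32.8-0,-50,0])-R.from_euler('z',-51.2,degrees=True).apply([46,-37,0]); p0[:2]=pr0[:2]; p0[2]=0
seg=[(15,"scene",2,.05,.65),(15,"scene",1,.5,.95),(15,"scene",3,.85,.97),(15,"top",0,.70,.97),(15,"top",1,.05,.42),
(16,"scene",0,.05,.8),(16,"scene",1,.65,.78),(16,"scene",3,.3,.97),(16,"scene",1,.92,.98),(16,"scene",2,.05,.4),(16,"top",0,.25,.95),(16,"top",1,.05,.45),
(0,"top",0,.05,.95),(0,"top",1,.05,.95),(0,"top",2,.1,.7),(0,"top",3,.3,.95),(0,"scene",0,.05,.3),(0,"scene",0,.8,.95),(0,"scene",1,.1,.95),(0,"scene",3,.35,.95)]
F={(k,n):gaussian_filter(cv2.imread(f"pics/{n}{k}.png").astype(float),(.6,.6,0)) for n in("scene","top") for k in (0,15,16)}
def fit(p,verbose):
    rows=[]
    for k,n,i,t0,t1 in seg:
        A,B=FL[i],FL[(i+1)%4]; nn=np.array([A[0]+B[0],A[1]+B[1],0]);nn/=np.linalg.norm(nn); ds=[]
        for t in np.linspace(t0,t1,16):
            P=A+(B-A)*t; q0=pj(n,p,model(k,p,P))[0]; q1=pj(n,p,model(k,p,P+nn*5))[0]
            q2=pj(n,p,model(k,p,P+(B-A)*.01))[0]; tg=(q2-q0)/np.linalg.norm(q2-q0); nr=np.array([-tg[1],tg[0]]); nr*=np.sign(nr@(q1-q0))
            kk=np.arange(-2,2.01,.1); prf=np.array([map_coordinates(F[k,n][...,c],[q0[1]+nr[1]*kk,q0[0]+nr[0]*kk],order=1) for c in range(3)]).sum(0)
            g=-np.gradient(prf); j=g.argmax()
            if abs(kk[j])<1.9 and g[j]>2: ds.append(kk[j]); rows.append((k,n,P,nr,q0+nr*kk[j]))
        if verbose: print(k,n,i,len(ds),"median",round(float(np.median(ds)),2) if ds else None)
    pri=np.array([3,3,1,3,5,5,1,1,1,30,30,30,1,1,1,1])
    def res(p): return np.r_[[(pj(n,p,model(k,p,P))[0]-q)@nr for k,n,P,nr,q in rows],(np.array(p)-p0)/pri*.8]
    r=least_squares(res,p,loss="soft_l1",f_scale=.3); return r
p=p0
for it in range(4):
    r=fit(p,it in(0,3)); p=r.x
C=np.linalg.inv(r.jac.T@r.jac); print("x y z yaw a b",p[:6],"sd",np.sqrt(np.diag(C))[:6]*.4,"tray0",p[9:12],"cam",p[12:])
np.save("p.npy",p)
for k in (15,16):
    Q=model(k,p,np.array([[0,0,0.],[60,-48,17],[-60,48,17],[60,48,17],[-60,-48,17]])); print(k,Q)
E
python3 fit3.py
```

```text
15 scene 2 16 median 0.4
15 scene 1 16 median 0.3
15 scene 3 16 median -0.7
15 top 0 16 median -0.2
15 top 1 7 median -0.7
16 scene 0 16 median -0.8
16 scene 1 4 median -0.6
16 scene 3 16 median 0.3
16 scene 1 16 median -0.15
16 scene 2 16 median 0.5
16 top 0 15 median 0.3
16 top 1 16 median 0.6
0 top 0 16 median 0.2
0 top 1 16 median 0.5
0 top 2 16 median -0.55
0 top 3 16 median 0.5
0 scene 0 16 median -0.5
0 scene 0 16 median -0.3
0 scene 1 16 median 0.1
0 scene 3 16 median -0.5
15 scene 2 16 median -0.1
15 scene 1 16 median 0.0
15 scene 3 16 median -0.15
15 top 0 16 median -0.1
15 top 1 7 median -0.7
16 scene 0 16 median -0.1
16 scene 1 5 median 0.5
16 scene 3 16 median -0.05
16 scene 1 16 median 0.0
16 scene 2 16 median 0.0
16 top 0 14 median 0.2
16 top 1 16 median 0.05
0 top 0 16 median -0.25
0 top 1 16 median 0.75
0 top 2 16 median -0.2
0 top 3 16 median 0.2
0 scene 0 16 median -0.1
0 scene 0 16 median 0.05
0 scene 1 16 median -0.35
0 scene 3 16 median -0.1
x y z yaw a b [ 0.47 -1.23  0.15 -0.2   0.43  0.27] sd [0.4  0.28 0.34 0.19 0.32 0.18] tray0 [615.65 205.95 -18.69] cam [ 0.13  0.48 -0.42 -0.37]
15 [[501.02  36.95 201.12]
 [542.1  -28.14 217.54]
 [460.22 101.9  218.7 ]
 [573.58  62.55 217.64]
 [428.74  11.21 218.61]]
16 [[509.64  36.13 301.16]
 [586.6   35.06 317.58]
 [432.94  37.35 318.74]
 [527.75 110.91 317.68]
 [491.79 -38.5  318.65]]
```

Run:
```python
from h import *
np.set_printoptions(precision=1,suppress=True)
d=np.array([.13,.48]);e=np.array([-.42,-.37])
print("win",ray("scene",np.array((320.7,234.5))-.5-d,25.5),ray("top",np.array((297.7,245))-.5-e,25.5))
for n,o,w,sc in(("scene",d,(295,215,50,40),1),("top",e,(275,225,45,40),1)):
    im=cv2.imread(f"pics/{n}0.png"); x,y,a,b=w
    g=cv2.cvtColor(im[y:y+b,x:x+a],cv2.COLOR_BGR2GRAY).astype(int)
    # dark frame ring
    m=(g<50).astype(np.uint8); k,l,s,c=cv2.connectedComponentsWithStats(m); j=1+s[1:,4].argmax()
    pts=np.argwhere(l==j)[:,::-1].astype(np.float32)
    (cx,cy),sz,an=cv2.minAreaRect(pts); h=cv2.convexHull(pts); M=cv2.moments(h)
    c=np.array([M["m10"]/M["m00"]+x,M["m01"]/M["m00"]+y]); print(n,s[j],c,ray(n,c-o,25.5))
```

```text
win [501.2  36.7  25.5] [502.6  37.2  25.5]
scene [  7  16  36  24 204] [317.9 244.1] [480.1  53.5  25.5]
top [18 28 12  2 13] [299.8 253.4] [481.9  31.9  25.5]
```

```bash
python3 -m jog '[0,0,4,0,4,0, 1,0,10,0,10,0, 2,0,16,0,16,0, 3,0,22,0,22,0, 4,0,28,0,28,0, 5,0,34,0,34,0, 5,15,38,0,38,0, 5,45,38,0,38,0, 5,70,38,0,38,0, 5,85,38,0,38,0]'; python3 -m jog '[0,7,0,0,0,0, 0,12,0,0,0,0, 0,15,0,0,0,0, 0,16,0,0,0,0, 0,16,0,0,0,0, 0,16,0,0,0,0]'
python3 - <<'E'
from h import *
from cell import manip
s=manip.read_state(); print(s["clock"],s["eef_pos"],shift(s["eef_pos"],s["eef_rot"],[455.2,74.5,246.8],51.2))
E
```

```text
clock: 18.02
eef_pos: [454.2, 74.6, 260.6]
eef_rot: [-1.573, 0.002, -0.677]
wrist_force: [-0.1, -0.1, -1.0]
finger_gap: 11.4
clock: 18.52
eef_pos: [455.1, 74.4, 247.8]
eef_rot: [-1.57, -0.001, -0.676]
wrist_force: [-0.5, -0.1, -1.4]
finger_gap: 11.5
18.5167 [455.11481011  74.35979213 247.77739494] [array([-0. ,  1. ,  0.2]), ('psi now', np.float64(51.24), 'turn y', np.float64(0.04)), ('toolY', array([ 1.1e-03,  1.0e-04, -1.0e+00]))]
```

```bash
python3 -m jog '[0,0.5,0,0,0,0, 0,0.5,0,0,0,0, 0,0.5,0,0,0,0, 0,0.5,0,0,0,0, 0,0.5,0,0,0,0, 0,0.5,0,0,0,0]'
python3 - <<'E'
from ov import *
from cell import manip
s=manip.read_state(); print(s["clock"],s["eef_pos"],s["qd"].round(4),s["finger_gap"])
c=s["eef_pos"]+[46.8,-37.5,-46.6]; print(c)
R4=[(0,1),(1,2),(2,3),(3,0)]
polys=[(tray(c[0],c[1],0,FL,c[2]),R4,(0,0,255))]
out=[]
for n,w,o in (("scene",(270,120,110,140),(.13,.48)),("top",(240,160,110,140),(-.42,-.37))):
    p=manip.camera(n); im=p["img"][:,:,::-1].copy(); cv2.imwrite(f"pics/{n}17.png",im)
    a=draw(n,im,w,4,polys,o); out.append(a[:560,:400])
cv2.imwrite("pics/o17.png",np.hstack(out))
E
```

```text
clock: 19.02
eef_pos: [454.9, 74.3, 246.6]
eef_rot: [-1.571, -0.0, -0.676]
wrist_force: [0.3, -0.2, -1.1]
finger_gap: 11.3
19.0167 [454.89849182  74.32705907 246.64300512] [ 0.0011  0.0023  0.0011 -0.0003 -0.0007 -0.0018] 11.324918005622065
[501.69849182  36.82705907 200.04300512]
```

View pics/o17.png

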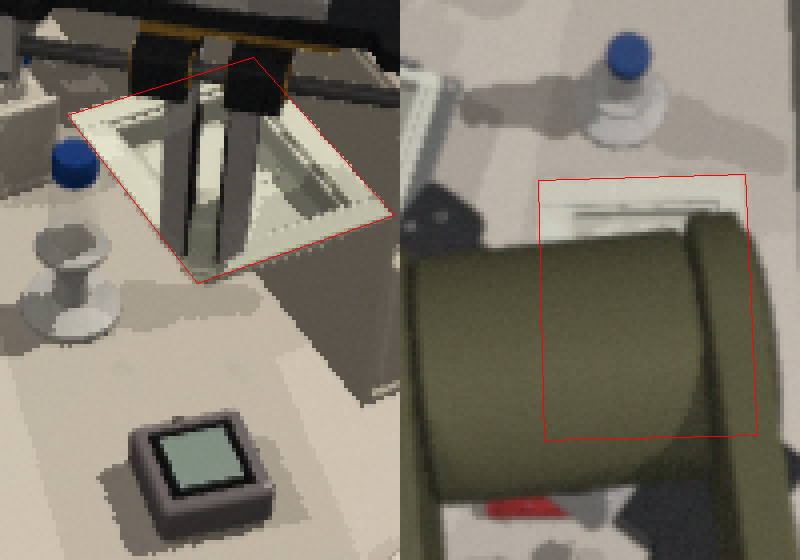

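View pics/scene17.png

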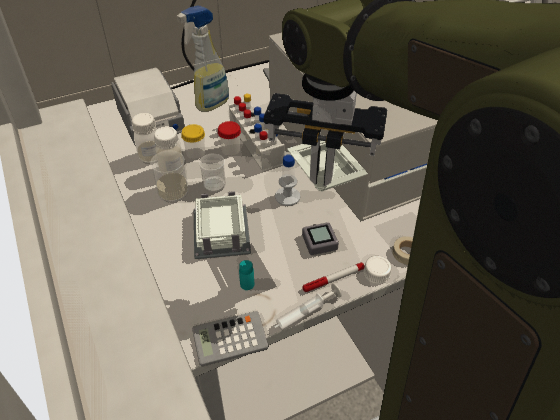

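The model outline of a level tray matches the pictures. The tray is still and the vial is standing (scene 288,175), so I'm handing the job in.

```bash
python3 -c "
from cell import manip
print(manip.sign_off())"
```

```text
the job is handed in; nothing more can be done
None
```

The job is done and handed in at 19 s on the robot's clock, with the arm still holding the tray above the reader window.

- **Vial:** I chose the blue-capped vial in the tray and left the turquoise look-alike alone. I lifted it out and set it on the stand. The last pictures show it upright there.
- **Peel:** I gripped the lug at 60 N and raised it by pivoting about the far corner, up to 4°, then lifted the tray clear. That the far corner stayed down rests on this commanded pivot; I did not see the corner directly.
- **Final hold:** The tray's origin is 200 mm above the bench, and the tray and arm are still. Its centre is at about (501.7, 36.8) mm, against my window estimate of (502, 37).

**Checks**
- **Level:** a fit over both cameras before the last move put the tray within about 0.5° of level. The final pictures matched the outline of a level tray to about a pixel. An earlier, weaker single-pose fit had suggested about 3.5° of tilt, but the better-constrained one did not support it.
- **Window position:** the two cameras disagreed by up to 4 mm before I corrected for their offset, so the centring is good to about 1–2 mm.
- **Side force:** about 4 N appeared briefly during the peel and went away when I eased the tray outward.
- **Beaker, marker and tape roll:** I did not touch them. They appear to be where they started in the final scene picture, though I only checked this by eye.

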